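# Fit the setting gauges in the switch block

## Robot

A 6-joint arm with a two-finger parallel gripper is mounted at the origin on the work surface. World frame = base frame: x ahead of the robot, y to its left, z up, the work surface at z = 0. Lengths are in mm, angles in rad, forces in N, time in s.
With the tool pointing down it reaches from about 300 to 775 mm from the base axis. Payload 14.6 kg.
Tool frame: the origin (TCP) lies at the very end of the fingers, on their centre line; the grasp point (between the pads) lies 19 mm behind it; z points along the fingers, y is the line along which they close (so a half turn about z gives the same grasp; the last joint's range is limited). The gripper opens to 94 mm and grips with 3 to 60 N. Pads are 16 mm wide; open, the fingers measure 119 mm over their backs; the gripper's body (75 mm by 177 mm) begins 78 mm behind the grasp point.
Start: joints at [-1.332, 0.3, 1.521, -0, 1.321, -0.067], TCP at [165.574, -524.475, 172.846] pointing down, gripper open.
Joint ranges: [-3.03, 3.03], [-0.79, 2.21], [0.23, 2.52], [-1.04, 4.18], [0, 3.07], [-2.55, 2.55]. Speed limits (rad/s): [2.22, 2.22, 2.57, 3.14, 3.14, 3.14].

## Interface

Orientations are given as [roll, pitch, yaw] about the fixed x, y, z axes, in that order (R = Rz(yaw) Ry(pitch) Rx(roll)).
In Python, from cell import manip gives the robot as it stands.
- The arm moves only by the tool servo_tool, never from a script. Its argument "rows" is a list of rows, each a list of 7 numbers: the turn, a rotation vector about the world's x, y, z in degrees, then the shift along the world's x, y, z in mm, then the closure, from 0 (fully open) to 1 (shut). In form: [[rx, ry, rz, dx, dy, dz, fingers], ...]. A call has 1 to 20 rows; each row shifts and turns the commanded pose from where the row before left it; what a row does not reach is not made up. A row lasts 1/8 s, in which the tool goes at most 62.5 mm and 10.7 degrees, less where a joint would pass 70% of its speed; a pose out of reach is approached as far as the arm can. A call with a gripper value outside its range is refused whole. The fingers move at their own pace and stop on an object; "grip_force" is the grip in N (left out, the last holds). Time passes only in rows, so rows that do not move let the fingers close. It gives the time, the measured TCP pose, the force, the opening and the grip force at its end, in the units of the state.
- manip.read_state(): the state, without advancing time (a new reading comes with each control period).
- manip.camera(name): name is "scene" or "side" or "wrist"; returns the picture (384x512x3 uint8, red, green, blue); there is no depth.
- manip.camera_info(name): a dict with "fx", "fy", "cx", "cy" (pixels), "position" and "rotation" of the camera in the world; the wrist camera has in their place "T_tool_cam" (4x4, takes a point from camera to tool coordinates, whose origin is the TCP and whose axes are the flange's). Camera axes: x right, y down, z forward; pixel columns grow to the right and rows downward; lengths in mm; the calibration is good to about 2 mm. The wrist camera is an equidistant fisheye: a pixel r from the principal point sees the ray r / f radians off the axis. A picture is of the moment at which its call begins: read the wrist's pose just before it. camera_info takes no time and is no camera call.
- manip.sign_off(): hands the job in; it is judged then, once.
The state is a dict: "clock": time; "joints": joint angles; "qd": joint speeds; "effort": joint torques, N m; "eef_pos": TCP position; "eef_rot": TCP orientation; "wrist_force": force on the tool from outside, world axes, zero at the start; "moment": the same for the moment, N m; "finger_gap": finger opening in mm; "finger_force": force on a finger pad.
Only numpy, scipy, OpenCV 4.12 (cv2) and the standard library are available. Lean on these libraries where they do the work, as an engineer would, in place of code of your own. Each camera call takes 0.05 s, during which the arm holds its last target. There are 200 camera calls.

## Task

Lift the loose lids off the tall plywood gauge case and the low aluminium switch block by their knobs and lay both, knob up and side by side, on the cork mat. Then move every setting gauge standing in the case into the switch block, one to a slot, blade down until its shoulder rests on the block. Last, put the case's lid back on the case, fully home, leaving the block's lid on the mat and the pump, screwdriver, jar and solder reel where they are.

Things in the scene. Friction and masses are not known exactly. Their poses are not given: they have to be found in the camera images.
- case: plywood gauge case, open-topped, fixed, 152 (its x) by 104 (y) by 86 tall, walls 6 thick; origin at the centre of its underside. A rack inside has its flat top at z 37 and four slots 7 (x) by 20 (y) wide, 30 deep, centred at x -48, -16, +16, +48 and y 0; each gauge stands in one, shoulder on the rack. Only the bottom is blocked by the rack: beside it (y beyond 18) the case is open down to z 5
- block: aluminium switch block, fixed, 152 (its x) by 70 (y), 42 tall at a rim 5 thick round its edge; inside the rim the flat slotted face lies at z 34. Origin at the centre of its underside
- slot0 (a point): mouth of slot 0 of the block, in its face, centre of the slot (block x -48, y 0, z 34): 7 (block x) by 20 (block y) wide, 30 deep, its edges broken by 1.5
- slot1 (a point): mouth of slot 1 of the block, in its face, centre of the slot (block x -16, y 0, z 34): 7 (block x) by 20 (block y) wide, 30 deep, its edges broken by 1.5
- slot2 (a point): mouth of slot 2 of the block, in its face, centre of the slot (block x 16, y 0, z 34): 7 (block x) by 20 (block y) wide, 30 deep, its edges broken by 1.5
- slot3 (a point): mouth of slot 3 of the block, in its face, centre of the slot (block x 48, y 0, z 34): 7 (block x) by 20 (block y) wide, 30 deep, its edges broken by 1.5
- case_lid: loose plywood lid of the case: plate 152 (x) by 104 (y) by 5 thick over a plug 133 by 85 by 5 that drops loosely into the case's mouth. Origin: centre of the plug's underside; plate from z 5 to 10; black knob with flat sides 34 (x) by 24 (y) from z 20 to 48 on a thinner neck. Fully home its origin is at case z 81, axes along the case's (a half turn makes no difference)
- block_lid: loose aluminium lid of the block: plate 152 (x) by 70 (y) by 5 thick over a plug 135 by 53 by 5. Origin: centre of the plug's underside; plate z 5 to 10; black knob with flat sides 34 (x) by 24 (y) from z 20 to 48 on a thinner neck. At the start on the block, origin at block z 37
- gauge0: setting gauge: flat steel blade 3 thick (its x), 16 wide (its y), 28 long pointing down, under a black plastic handle 12 (x) by 22 (y) by 40 tall. Origin: centre of the handle's underside (the shoulder), so handle z 0 to +40, blade 0 to -28. All gauges are alike; a half turn makes no difference. May be absent
- gauge1: setting gauge: flat steel blade 3 thick (its x), 16 wide (its y), 28 long pointing down, under a black plastic handle 12 (x) by 22 (y) by 40 tall. Origin: centre of the handle's underside (the shoulder), so handle z 0 to +40, blade 0 to -28. All gauges are alike; a half turn makes no difference. May be absent
- gauge2: setting gauge: flat steel blade 3 thick (its x), 16 wide (its y), 28 long pointing down, under a black plastic handle 12 (x) by 22 (y) by 40 tall. Origin: centre of the handle's underside (the shoulder), so handle z 0 to +40, blade 0 to -28. All gauges are alike; a half turn makes no difference. May be absent
- gauge3: setting gauge: flat steel blade 3 thick (its x), 16 wide (its y), 28 long pointing down, under a black plastic handle 12 (x) by 22 (y) by 40 tall. Origin: centre of the handle's underside (the shoulder), so handle z 0 to +40, blade 0 to -28. All gauges are alike; a half turn makes no difference. May be absent
- mat: cork mat, fixed, 200 (x) by 280 (y) by 4 thick; origin at the centre of its underside
- pump: black desoldering pump lying down, 190 long along its x, 22 across; bystander; origin at its middle, on the bench
- screwdriver: green-handled screwdriver lying along its x; bystander; origin on the bench
- jar: capped empty glass jar, 68 across, 100 tall; bystander; origin at the centre of its underside
- reel: solder reel on its side, 56 across, 38 tall; bystander; origin at the centre of its underside
Not all that is in view belongs to the job. Leave any green or red look-alike of the block_lid alone.

How it is judged (in metres and radians):
On the way, in this order (a step that is already met when the one before it is completed fails the run):
1. both lids lie flat, knob up, on the cork mat (x of case_lid in the frame of mat between -0.105 and 0.105 m and y of case_lid in the frame of mat between -0.145 and 0.145 m and height (world z) of each of case_lid, block_lid below 0.012 m and angle between each of case_lid, block_lid's own z axis and vertical below 0.1 rad and linear speed of each of case_lid, block_lid below 0.03 m/s and x of block_lid in the frame of mat between -0.105 and 0.105 m and y of block_lid in the frame of mat between -0.145 and 0.145 m), for 0.2 s.
2. every gauge present stands in a slot of the block, shoulder on its face ((horizontal distance between gauge0 and slot0 below 0.006 m or horizontal distance between gauge0 and slot1 below 0.006 m or horizontal distance between gauge0 and slot2 below 0.006 m or horizontal distance between gauge0 and slot3 below 0.006 m) and z of gauge0 in the frame of block between 0.031 and 0.037 m and angle between each of gauge0, gauge1, gauge2, gauge3's own z axis and vertical below 0.1 rad and linear speed of each of gauge0, gauge1, gauge2, gauge3 below 0.03 m/s and (horizontal distance between gauge1 and slot0 below 0.006 m or horizontal distance between gauge1 and slot1 below 0.006 m or horizontal distance between gauge1 and slot2 below 0.006 m or horizontal distance between gauge1 and slot3 below 0.006 m) and z of gauge1 in the frame of block between 0.031 and 0.037 m and (horizontal distance between gauge2 and slot0 below 0.006 m or horizontal distance between gauge2 and slot1 below 0.006 m or horizontal distance between gauge2 and slot2 below 0.006 m or horizontal distance between gauge2 and slot3 below 0.006 m) and z of gauge2 in the frame of block between 0.031 and 0.037 m and (horizontal distance between gauge3 and slot0 below 0.006 m or horizontal distance between gauge3 and slot1 below 0.006 m or horizontal distance between gauge3 and slot2 below 0.006 m or horizontal distance between gauge3 and slot3 below 0.006 m) and z of gauge3 in the frame of block between 0.031 and 0.037 m), for 0.2 s.
At the end, for the whole second after the job is handed in: Every gauge in a slot of the block (6 mm from centre, shoulder within 3 mm of the face, upright to 0.1 rad); case lid on the case (8 mm, seated to 2.5 mm, level to 0.05 rad); block lid flat on the mat, knob up, its centre over the mat; all at rest (all of step 2 and x of block_lid in the frame of mat between -0.105 and 0.105 m and y of block_lid in the frame of mat between -0.145 and 0.145 m and height (world z) of block_lid below 0.012 m and angle between block_lid's own z axis and vertical below 0.1 rad and linear speed of block_lid below 0.03 m/s and x of case_lid in the frame of case between -0.008 and 0.008 m and y of case_lid in the frame of case between -0.008 and 0.008 m and z of case_lid in the frame of case between 0.0785 and 0.0835 m and angle between case_lid's own z axis and vertical below 0.05 rad and linear speed of case_lid below 0.02 m/s); the robot touches nothing.
It fails at once if a bystander (pump, screwdriver, jar or reel) is moved by more than 30 mm (distance of any of pump, screwdriver, jar, reel from where it was at the start of the episode above 0.03 m).
Of gauge0, gauge1, gauge2, gauge3 only 2 to 4 are there at a start; the rules pass over those that are not, and their reading is None.
At some moment in a run one of case_lid, block_lid may be knocked a few centimetres aside while the robot is not near it.
It also fails if it takes over 210 s, if anything falls off the work surface, if the arm or the gripper's body presses on something with over 40 N, if the wrist force passes 120 N, or if a joint passes its speed limit or range.

## Working session

There is one attempt and no reset: what is moved stays moved. The work goes in short steps, Python scripts to look and compute and a tool call to move; the robot and the scene stay as the last step left them, time stands still between calls to the robot, and variables do not carry over. Pictures are saved under pics/ and viewed, at most 14 in all, crops included, and the job is handed in when it is done.

Besides the shell and the picture viewer there is one more tool, called after "Call:" as name(argument=value, ...) on one line, values as JSON. servo_tool: Moves the arm, as the interface text tells. Its arguments: {"type":"object","properties":{"rows":{"type":"array","items":{"type":"array","items":{"type":"number"}}},"grip_force":{"type":"number"}},"required":["rows"]}

```bash
mkdir -p pics
python3 - <<'E'
from cell import manip
import cv2,numpy as np
s=manip.read_state();print(s)
for n in("scene","side","wrist"):
    im=manip.camera(n);cv2.imwrite(f"pics/{n}0.png",im[:,:,::-1]);i=manip.camera_info(n);print(n,i)
a=cv2.imread("pics/scene0.png");cv2.imwrite("pics/scene0b.png",cv2.resize(a,(800,600),interpolation=cv2.INTER_CUBIC))
a=cv2.imread("pics/side0.png");cv2.imwrite("pics/side0b.png",cv2.resize(a,(800,600),interpolation=cv2.INTER_CUBIC))
E
```

```text
{'clock': 0.0, 'joints': array([-1.33159117e+00,  3.00473284e-01,  1.52159781e+00, -3.12239419e-05,
        1.32070920e+00, -6.66130881e-02]), 'qd': array([ 0.00032595,  0.00049463,  0.00070804, -0.00027317,  0.00019221,
       -0.00132692]), 'effort': array([-1.52647925e-03, -5.31807947e+01, -3.52738237e+01,  7.08103809e-02,
        2.44122039e-02, -8.97982727e-05]), 'eef_pos': array([ 165.49794692, -524.18256151,  172.27808295]), 'eef_rot': array([-3.14040563e+00, -4.88778719e-05,  3.05825963e-01]), 'wrist_force': array([-0.16720492,  0.40851726,  0.3016434 ]), 'moment': array([-0.01005207,  0.03864842, -0.0217229 ]), 'finger_force': 0.0, 'finger_gap': 93.76106330566549}
scene {'fx': 471.5289141536715, 'fy': 471.5289141536715, 'cx': 256.72612511847984, 'cy': 196.6161163013906, 'position': array([1437.58905509, -440.73546939, 1372.86456113]), 'rotation': array([-2.48288017, -0.00392892,  1.14924925])}
side {'fx': 479.16199315384006, 'fy': 479.16199315384006, 'cx': 254.59827085424445, 'cy': 188.4954497965154, 'position': array([221.99604549, 965.34925462, 818.3815121 ]), 'rotation': array([-2.19842104, -0.00512294, -2.80719399])}
wrist {'fx': 297.3186396354542, 'fy': 297.3186396354542, 'cx': 256.4328191535289, 'cy': 188.64707611702198, 'T_tool_cam': array([[ 4.42377035e-04, -9.61340903e-01, -2.75360624e-01,
         8.10337417e+01],
       [ 9.99999843e-01,  5.20275224e-04, -2.09851673e-04,
        -1.20315273e+00],
       [ 3.45002307e-04, -2.75360488e-01,  9.61340982e-01,
        -2.12488618e+02],
       [ 0.00000000e+00,  0.00000000e+00,  0.00000000e+00,
         1.00000000e+00]])}
```

View pics/scene0b.png

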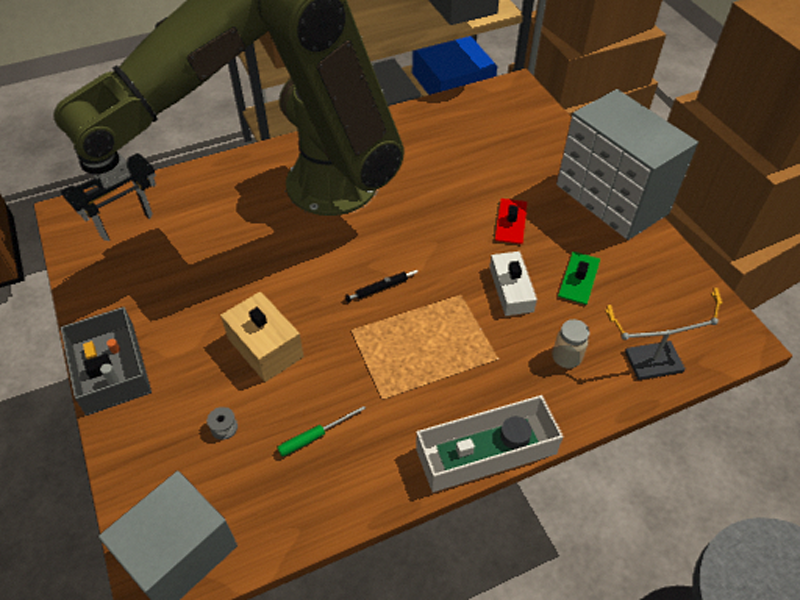

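View pics/side0b.png

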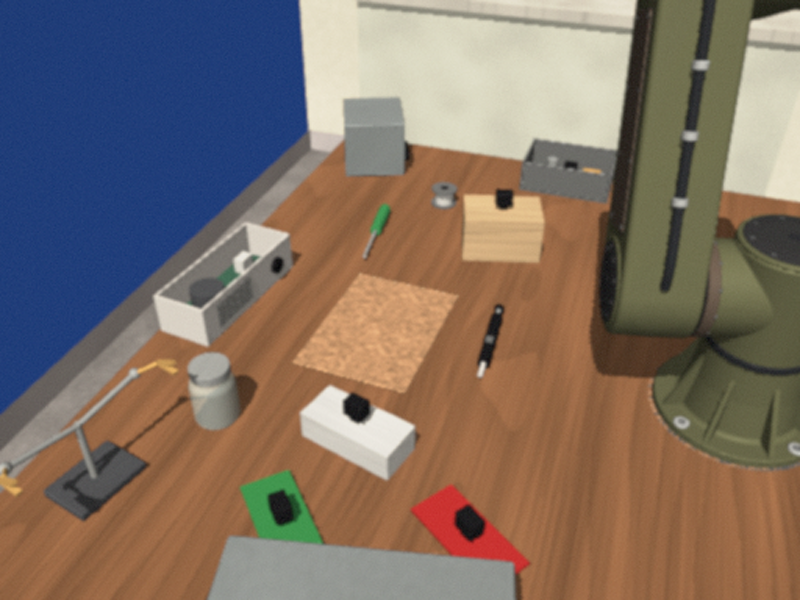

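The scene shows the plywood case at (262,335) with its black knob at (258,317), and the silver block at (513,283) with its knob at (515,270). The mat is at (425,345). The look-alikes are a red lid at (511,220) and a green one at (579,278), both lying flat. The silver-white lid on a raised body fits the description. I'll confirm that in an enlarged crop.

```bash
cat > h.py <<'E'
import numpy as np,cv2
from scipy.spatial.transform import Rotation as R
from cell import manip
def ray(name,px,pose=None):
    i=manip.camera_info(name);x=(px[0]-i['cx'])/i['fx'];y=(px[1]-i['cy'])/i['fy']
    if name=='wrist':
        p,e=pose;Rt=R.from_euler('xyz',e).as_matrix();T=i['T_tool_cam'];r=np.hypot(x,y)
        d=np.array([np.sin(r)*x/max(r,1e-9),np.sin(r)*y/max(r,1e-9),np.cos(r)])
        return Rt@T[:3,3]+p,Rt@T[:3,:3]@d
    Rc=R.from_euler('xyz',i['rotation']).as_matrix();d=Rc@np.array([x,y,1]);return np.array(i['position']),d/np.linalg.norm(d)
def tri(rays):
    A=0;b=0
    for p,d in rays:
        M=np.eye(3)-np.outer(d,d);A=A+M;b=b+M@p
    X=np.linalg.solve(A,b);return X,[np.linalg.norm((np.eye(3)-np.outer(d,d))@(X-p)) for p,d in rays]
def atz(r,z): p,d=r;return p+d*(z-p[2])/d[2]
def shot(fn):
    s=manip.read_state();im=manip.camera('wrist');cv2.imwrite(f'pics/{fn}.png',im[:,:,::-1])
    np.save(f'pics/{fn}.npy',np.r_[s['eef_pos'],s['eef_rot']]);return im
def pose(fn): a=np.load(f'pics/{fn}.npy');return a[:3],a[3:]
def crop(src,x0,y0,w,h,k): 
    a=cv2.imread(f'pics/{src}.png')[y0:y0+h,x0:x0+w];return cv2.resize(a,(w*k,h*k),interpolation=cv2.INTER_CUBIC)
E
python3 - <<'E'
from h import *
m=np.vstack([np.hstack([crop('scene0',300,120,100,75,4),crop('side0',185,240,100,75,4)]),np.hstack([crop('scene0',130,175,100,75,4),crop('side0',275,105,100,75,4)])])
cv2.imwrite('pics/m1.png',m)
E
```

```text
(no output)
```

View pics/m1.png

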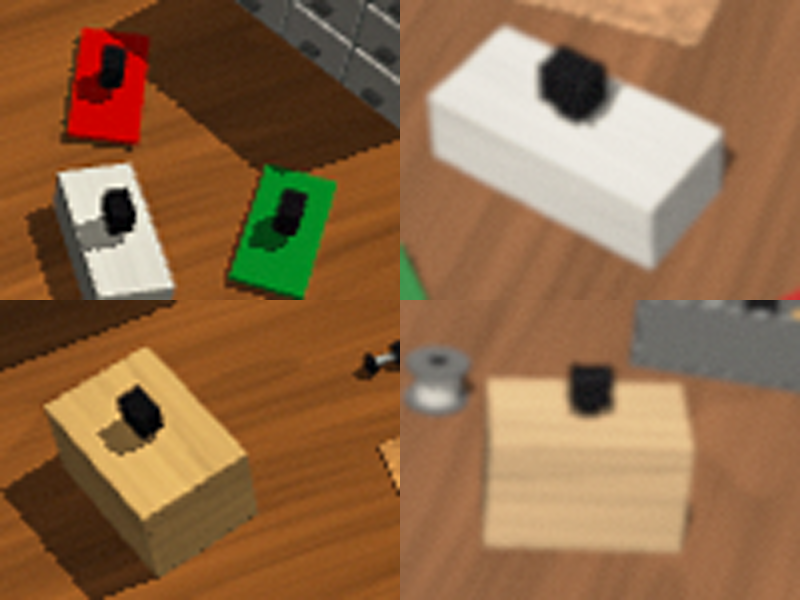

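Run:
```python
from h import *
sb=lambda x,y:ray('scene',(300+x/4-.4,120+y/4-.4));ib=lambda x,y:ray('side',(185+(x-400)/4-.4,240+y/4-.4))
sc=lambda x,y:ray('scene',(130+x/4-.4,175+(y-300)/4-.4));ic=lambda x,y:ray('side',(275+(x-400)/4-.4,105+(y-300)/4-.4))
for a,b in [((57,174),(722,130)),((131,165),(653,210)),((174,292),(430,95)),((90,297),(507,26)),((118,212),(572,84))]:
    print('block',tri([sb(*a),ib(*b)]),atz(sb(*a),47))
for a,b in [((148,348),(683,383)),((247,455),(692,450)),((148,516),(485,450)),((45,408),(488,378)),((140,413),(592,390))]:
    print('case',tri([sc(*a),ic(*b)]),atz(sc(*a),91))
k=512/800
for p in [(352,328),(464,296),(498,358),(385,398)]: print('mat',atz(ray('scene',(p[0]*k,p[1]*k)),4))
for n,p in dict(jar=(571,363),pump1=(346,299),pump2=(417,272),sd=(364,408),sd2=(280,452),reel=(222,432),box=(420,440),board=(560,400)).items(): print(n,atz(ray('scene',(p[0]*k,p[1]*k)),10))
```

```text
block (array([442.9561948 , 246.98904241,  44.46619886]), [np.float64(0.22394683486770656), np.float64(0.2239468348676812)]) [445.07638385 245.76745375  47.        ]
block (array([460.21673352, 315.75109441,  44.72484165]), [np.float64(1.6217124493139108), np.float64(1.6217124493139559)]) [463.44562848 315.16071648  47.        ]
block (array([608.67780411, 275.60721391,  42.91755809]), [np.float64(1.3940480238837962), np.float64(1.3940480238837722)]) [612.43777075 274.13804138  47.        ]
block (array([587.12383363, 205.70836526,  43.41062404]), [np.float64(2.836902348546892), np.float64(2.836902348546753)]) [586.83768936 202.57593031  47.        ]
block (array([524.74267852, 263.43354009,  68.48088307]), [np.float64(0.13324993174418143), np.float64(0.13324993174413624)]) [509.58230946 274.96788892  47.        ]
case (array([ 386.14920269, -307.83332902,  131.56222552]), [np.float64(11.49313295090274), np.float64(11.493132950902568)]) [ 366.02931429 -299.60517739   91.        ]
case (array([ 412.9976958 , -274.00210976,   58.72144216]), [np.float64(64.5250044759853), np.float64(64.
[... 438 characters left out ...]
33002,  110.96883553]), [np.float64(0.2663107951864038), np.float64(0.2663107951863839)]) [ 431.45391141 -327.2895204    91.        ]
mat [ 482.21251102 -130.19763275    4.        ]
mat [502.97298569 148.1438692    4.        ]
mat [691.63210558 136.60470724   4.        ]
mat [ 683.58860896 -134.64973554    4.        ]
jar [772.31117233 275.2775061   10.        ]
pump1 [ 402.00360222 -113.00380066   10.        ]
pump2 [394.16332728  75.27664331  10.        ]
sd [ 691.22841964 -186.24305803   10.        ]
sd2 [ 716.28845687 -380.77118933   10.        ]
reel [ 624.27175979 -475.73183574   10.        ]
box [ 807.51593236 -109.87543074   10.        ]
board [843.37772814 203.06018999  10.        ]
```

The crop confirms it: the silver-white lid on the raised body, knob at crop (118,212), is the real block_lid, and the red and green ones are decoys lying flat. The estimates are:
- **Case:** near (450,-328), yaw about +15.7°
- **Block:** near (525,262), yaw about -16°
- **Mat:** near (590,3)

Next I move over the case for wrist views.

Call:
servo_tool(rows=[[0,0,0,18,12,6,0],[0,0,0,36,24,11,0],[0,0,0,36,24,11,0],[0,0,0,36,24,11,0],[0,0,0,36,24,11,0],[0,0,0,36,24,11,0],[0,0,0,36,24,11,0],[0,0,-1,36,24,11,0],[0,0,-1,15,8,3,0],[0,0,0,0,0,0,0],[0,0,0,0,0,0,0]], grip_force=30)

```text
clock: 1.52
eef_pos: [450.2, -336.4, 258.8]
eef_rot: [-3.141, 0.0, 0.271]
wrist_force: [-1.6, -0.3, 0.3]
finger_gap: 94.2
finger_force: 0.0
```

Run:
```python
from h import *
shot('w1');print(pose('w1'))
cv2.imwrite('pics/w1b.png',crop('w1',100,50,320,240,2))
```

```text
(array([ 450.16432488, -336.36167222,  258.75273673]), array([-3.14139251e+00,  2.27387113e-04,  2.71204693e-01]))
```

Call:
servo_tool(rows=[[0,0,0,-20,-10,30,0],[0,0,0,-20,-10,30,0],[0,0,0,-20,-10,20,0],[0,0,0,0,0,0,0],[0,0,0,0,0,0,0]])

```text
clock: 2.2
eef_pos: [390.5, -366.3, 337.9]
eef_rot: [-3.14, 0.0, 0.27]
wrist_force: [0.0, 0.0, 0.0]
finger_gap: 94.1
finger_force: 0.0
```

Run:
```python
from h import *
shot('w2');print(pose('w2'))
m=np.hstack([crop('w1',155,70,200,200,2),crop('w2',155,70,200,200,2)]);cv2.imwrite('pics/m2.png',m)
```

```text
(array([ 390.48786234, -366.34724818,  337.89883916]), array([-3.14044733e+00,  3.75234187e-04,  2.70301364e-01]))
```

View pics/m2.png

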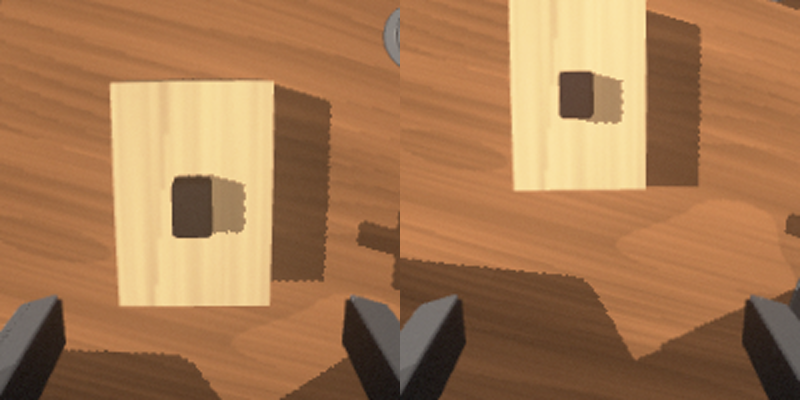

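Run:
```python
from h import *
f=lambda n,x,y:ray('wrist',(155+x/2-.25,70+y/2-.25),pose(n))
for a,b in [((119,306),(114,190)),((270,306),(246,189)),((172,177),(160,71)),((212,177),(193,71)),((211,238),(194,118)),((173,238),(160,118))]:
    print(tri([f('w1',*a),f('w2',*b)]))
P=[atz(f('w1',*a),91) for a in[(110,83),(274,80),(270,306),(119,306)]];print(np.round(P,1),np.mean(P,0))
K=[atz(f('w1',*a),129) for a in[(172,177),(212,177),(211,238),(173,238)]];print(np.mean(K,0))
P=np.array(P);print(np.degrees([np.arctan2(*(P[0]-P[3])[1::-1]),np.arctan2(*(P[1]-P[2])[1::-1]),np.arctan2(*(P[0]-P[1])[1::-1])-np.pi/2]))
```

```text
(array([ 360.78175481, -299.54411919,   93.66731891]), [np.float64(0.19951233735672763), np.float64(0.19951233735690724)])
(array([ 389.45007329, -399.40728107,   95.2614115 ]), [np.float64(0.0815642907486971), np.float64(0.08156429074854439)])
(array([ 460.30911165, -312.12363611,  108.81656069]), [np.float64(0.1258465599417145), np.float64(0.12584655994169777)])
(array([ 466.69962715, -335.76486753,  108.16371617]), [np.float64(0.1376994230515525), np.float64(0.13769942305143662)])
(array([ 434.30203632, -344.90630774,  127.32072776]), [np.float64(0.7273019484575967), np.float64(0.7273019484575437)])
(array([ 428.39757156, -322.25255932,  129.03290394]), [np.float64(0.1015440396627451), np.float64(0.10154403966271902)])
[[ 505.8 -257.7   91. ]
 [ 535.3 -357.8   91. ]
 [ 387.8 -400.3   91. ]
 [ 359.5 -299.3   91. ]] [ 447.10432968 -328.7593306    91.        ]
[ 449.27785016 -328.2370375   129.        ]
[15.86846707 16.08615138 16.43161637]
```

Call:
servo_tool(rows=[[0,0,0.5,10,7,-15,0],[0,0,0,15,10,-35,0],[0,0,0,16,10,-40,0],[0,0,0,16,10.6,-40,0],[0,0,0,0,0,-35,0],[0,0,0,0,0,-30,0],[0,0,0,0,0,-25,0],[0,0,0,0,0,-14,0],[0,0,0,0,0,-7,0],[0,0,0,0,0,0,0],[0,0,0,0,0,0,0.8],[0,0,0,0,0,0,0.9],[0,0,0,0,0,0,0.9],[0,0,0,0,0,0,0.9],[0,0,0,0,0,0,0.9],[0,0,0,0,0,0,0.9]], grip_force=30)

```text
clock: 4.25
eef_pos: [447.6, -328.9, 97.9]
eef_rot: [-3.142, -0.0, 0.28]
wrist_force: [0.6, 0.8, 0.0]
finger_gap: 37.5
finger_force: 0.0
```

Call:
servo_tool(rows=[[0,0,0,0,0,0,0.9],[0,0,0,0,0,0,0.9],[0,0,0,0,0,0,0.9],[0,0,0,0,0,0,0.9],[0,0,0,0,0,5,0.9],[0,0,0,0,0,15,0.9],[0,0,0,0,0,25,0.9],[0,0,0,0,0,25,0.9],[0,0,0,0,0,15,0.9],[0,0,0,0,0,0,0.9]])

```text
clock: 5.5
eef_pos: [447.9, -329.1, 183.9]
eef_rot: [3.14, -0.001, 0.28]
wrist_force: [-0.5, -0.3, -0.2]
finger_gap: 9.5
finger_force: 0.0
```

Run:
```python
from h import *
print(manip.read_state()['finger_gap'])
shot('w3');print(pose('w3'))
a=manip.camera('side');cv2.imwrite('pics/side1.png',a[:,:,::-1]);a=manip.camera('scene');cv2.imwrite('pics/scene1.png',a[:,:,::-1])
m=np.hstack([cv2.resize(cv2.imread('pics/w3.png'),(400,300)),cv2.resize(cv2.imread('pics/scene1.png'),(400,300))])
m=np.vstack([m,np.hstack([crop('side1',270,80,100,75,4),crop('scene1',120,160,100,75,4)])])
cv2.imwrite('pics/m3.png',m)
```

```text
9.469577577344301
(array([ 447.86802348, -329.13911414,  183.94931035]), array([ 3.13996526e+00, -1.08176205e-03,  2.79595140e-01]))
```

View pics/m3.png

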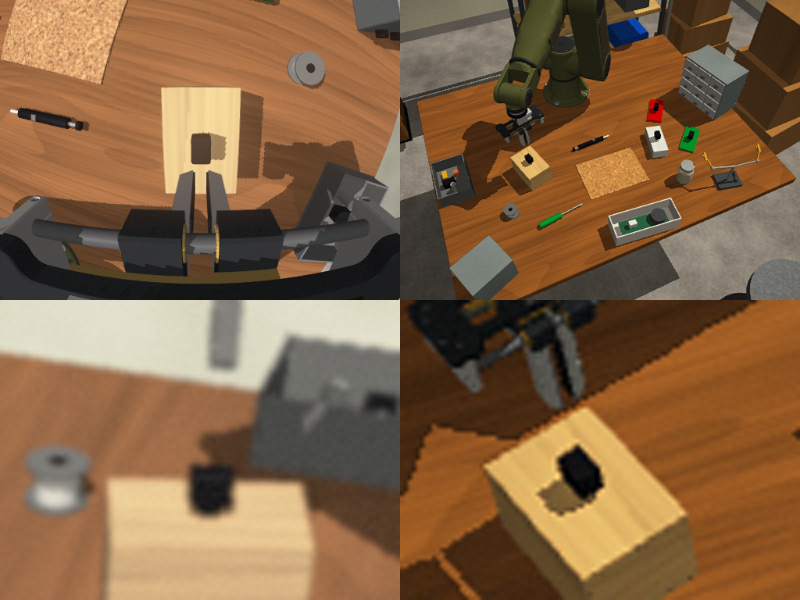

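Run:
```python
from h import *
T=manip.camera_info('wrist');Ti=np.linalg.inv(T['T_tool_cam'])
def proj(P,ps):
    Rt=R.from_euler('xyz',ps[1]).as_matrix();q=Ti@np.r_[Rt.T@(np.array(P)-ps[0]),1];th=np.arctan2(np.hypot(*q[:2]),q[2]);u=q[:2]/np.hypot(*q[:2])*th*T['fx'];return u+[T['cx'],T['cy']]
p=pose('w3');print('tcp',proj(p[0],p),'knobtop',proj([447.5,-328.7,129],p),'pads',proj(p[0]+[0,0,19],p))
i=manip.camera_info('scene');Rc=R.from_euler('xyz',i['rotation']).as_matrix()
for P in (p[0],[447.5,-328.7,129]):
    q=Rc.T@(np.array(P)-i['position']);print('scene',q[:2]/q[2]*i['fx']+[i['cx'],i['cy']])
m=np.hstack([crop('w3',200,140,100,100,4),crop('scene1',130,160,100,100,4)]);cv2.imwrite('pics/m4.png',m)
```

```text
tcp [258.0771584  213.98660436] knobtop [257.13861762 193.44126744] pads [258.25133619 223.55419145]
scene [161.23541831 189.40452754]
scene [163.91854316 199.62583188]
```

View pics/m4.png

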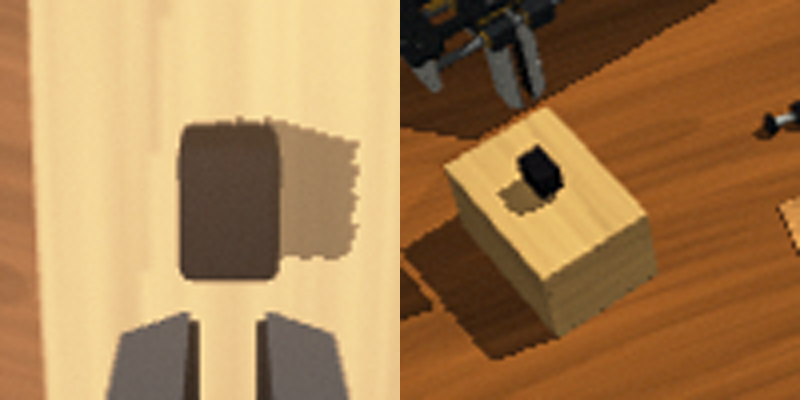

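Call:
servo_tool(rows=[[0,0,0,0,0,0,0],[0,0,0,0,0,0,0],[0,0,0,0,0,0,0],[0,0,0,0,0,0,0],[0,0,0,0,0,0,0],[0,0,0,0,0,0,0],[0,0,0,0,0,0,0],[0,0,0,0,0,0,0],[0,0,0,0,0,0,0],[0,0,0,0,0,-30,0],[0,0,0,0,0,-30,0],[0,0,0,0,0,-16,0],[0,0,0,0,0,-10,0],[0,0,0,0,0,0,0],[0,0,0,0,0,0,0]], grip_force=30)

```text
clock: 7.52
eef_pos: [448.0, -329.2, 97.8]
eef_rot: [3.14, -0.001, 0.28]
wrist_force: [-0.2, -0.8, 0.2]
finger_gap: 93.8
finger_force: 0.0
```

Call:
servo_tool(rows=[[0,0,0,0,0,0,1],[0,0,0,0,0,0,1],[0,0,0,0,0,0,1],[0,0,0,0,0,0,1],[0,0,0,0,0,0,1],[0,0,0,0,0,0,1],[0,0,0,0,0,0,1],[0,0,0,0,0,0,1],[0,0,0,0,0,0,1],[0,0,0,0,0,0,1],[0,0,0,0,0,0,1],[0,0,0,0,0,0,1]], grip_force=30)

```text
clock: 9.02
eef_pos: [447.6, -328.9, 96.8]
eef_rot: [-3.142, 0.0, 0.28]
wrist_force: [0.5, -0.2, -0.0]
finger_gap: 0.6
finger_force: 0.0
```

Run:
```python
from h import *
shot('w4');cv2.imwrite('pics/w4b.png',crop('w4',160,100,200,150,4))
```

```text
(no output)
```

View pics/w4b.png

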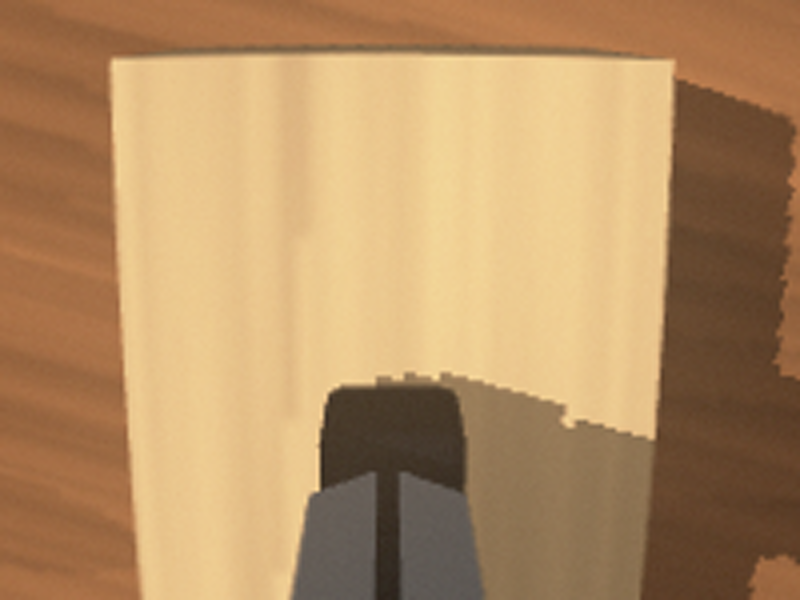

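The fingers closed to nothing at TCP z 97 and sit in front of the knob in view, so some offset is wrong. I'll compare the tool tip with the knob in both fixed cameras.

Run:
```python
from h import *
print(manip.read_state()['eef_pos'])
for n in('scene','side'):
    cv2.imwrite(f'pics/{n}2.png',manip.camera(n)[:,:,::-1])
    i=manip.camera_info(n);Rc=R.from_euler('xyz',i['rotation']).as_matrix()
    for P in (manip.read_state()['eef_pos'],[447.5,-328.7,129],[447.5,-328.7,91]):
        q=Rc.T@(np.array(P)-i['position']);u=q[:2]/q[2]*i['fx']+[i['cx'],i['cy']];print(n,u,(u-([130,160] if n=='scene' else [275,80]))*5+.5*4)
m=np.hstack([crop('scene2',130,160,80,100,5),crop('side2',275,80,80,100,5)]);cv2.imwrite('pics/m5.png',m)
```

```text
[ 447.58192166 -328.87684327   96.87270816]
scene [165.32504094 205.45288827] [178.62520472 229.26444134]
scene [163.91854316 199.62583188] [171.59271581 200.1291594 ]
scene [165.62420226 206.45063819] [180.12101132 234.25319093]
side [322.21518278 131.11615903] [238.07591391 257.58079515]
side [323.16077929 121.83313091] [242.80389643 211.16565455]
side [322.06186276 132.81788338] [237.30931378 266.08941688]
```

View pics/m5.png

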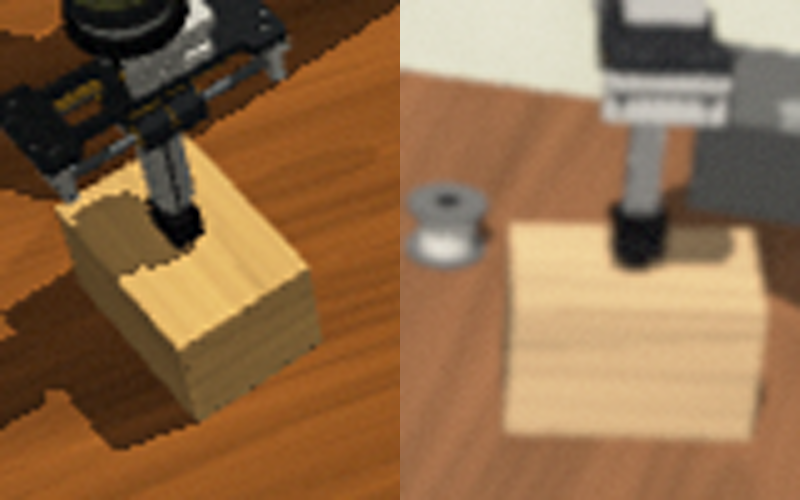

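The fingers sit right on top of the knob. Three measurements agree that the real fingertips end about 30 mm short of the reported TCP: the finger spacing seen in w2, the side view, and the lack of contact. I'll carry a tip offset of about +31 mm, so I open and go 30 mm lower.

Call:
servo_tool(rows=[[0,0,0,0,0,8,0],[0,0,0,0,0,0,0],[0,0,0,0,0,0,0],[0,0,0,0,0,0,0],[0,0,0,0,0,0,0],[0,0,0,0,0,0,0],[0,0,0,0,0,0,0],[0,0,0,0,0,0,0],[0,0,0,0,0,0,0],[0,0,0,0,0,-8,0],[0,0,0,0,0,-8,0],[0,0,0,0,0,-8,0],[0,0,0,0,0,-6,0],[0,0,0,0,0,-4,0],[0,0,0,0,0,-2,0],[0,0,0,0,0,0,0]], grip_force=30)

```text
clock: 11.18
eef_pos: [447.6, -328.9, 68.9]
eef_rot: [3.142, -0.0, 0.28]
wrist_force: [-0.4, -0.7, 0.4]
finger_gap: 94.1
finger_force: 0.0
```

Call:
servo_tool(rows=[[0,0,0,0,0,0,1],[0,0,0,0,0,0,1],[0,0,0,0,0,0,1],[0,0,0,0,0,0,1],[0,0,0,0,0,0,1],[0,0,0,0,0,0,1],[0,0,0,0,0,0,1],[0,0,0,0,0,0,1],[0,0,0,0,0,0,1],[0,0,0,0,0,0,1],[0,0,0,0,0,0,1],[0,0,0,0,0,0,1]], grip_force=30)

```text
clock: 12.68
eef_pos: [447.6, -328.9, 68.9]
eef_rot: [3.142, -0.0, 0.28]
wrist_force: [0.6, -0.9, -1.2]
finger_gap: 23.6
finger_force: 30.0
```

Call:
servo_tool(rows=[[0,0,0,0,0,5,1],[0,0,0,0,0,15,1],[0,0,0,0,0,25,1],[0,0,0,0,0,25,1],[0,0,-1,8,16,5,1],[0,0,-2,16,31,0,1],[0,0,-2,18,35,0,1],[0,0,-2,18,35,0,1],[0,0,-2,18,35,0,1],[0,0,-2,18,35,0,1],[0,0,-2,18,35,0,1],[0,0,-2,16,30,0,1],[0,0,-1,10,15,0,1],[0,0,0,0,0,0,1],[0,0,0,0,0,0,1]])

```text
clock: 14.55
eef_pos: [587.3, -62.4, 144.3]
eef_rot: [3.141, -0.0, 0.0]
wrist_force: [0.1, 0.1, -2.3]
finger_gap: 23.6
finger_force: 30.0
```

Run:
```python
from h import *
print(manip.read_state()['eef_pos'],manip.read_state()['wrist_force'],manip.read_state()['finger_gap'])
shot('w5');cv2.imwrite('pics/scene3.png',manip.camera('scene')[:,:,::-1])
m=np.hstack([cv2.resize(cv2.imread('pics/w5.png'),(400,300)),crop('scene3',190,130,200,150,2)]);
m=np.vstack([m,np.hstack([crop('scene3',130,170,100,75,4),m[:300,:400]*0])]);cv2.imwrite('pics/m6.png',m)
```

```text
[587.29520055 -62.41577123 144.27594367] [ 0.13524157  0.12819188 -2.29113696] 23.60185734704452
```

View pics/m6.png

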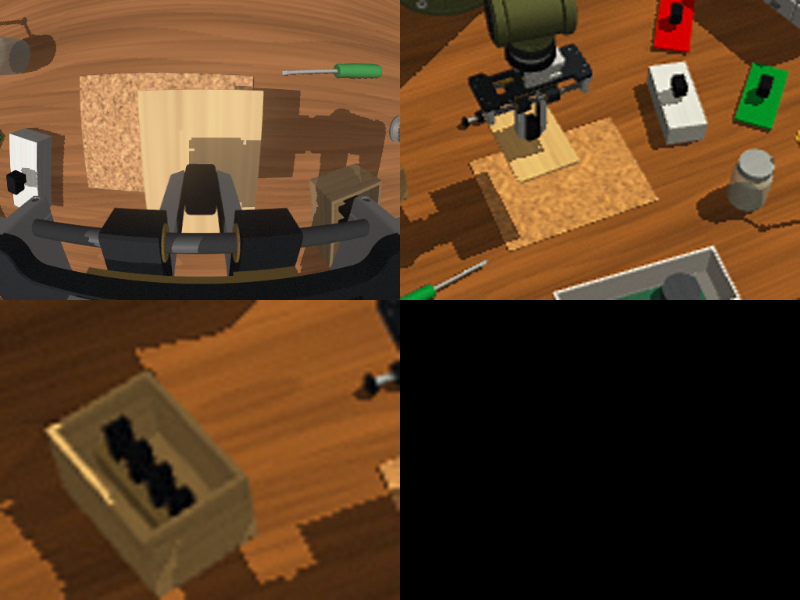

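The lid is held level over the mat, and four gauges stand in the case (crop (118,430) to (178,500)). I'll lower it.

Run:
```python
from h import *
for p in[(80,74),(252,77),(88,187)]:print(atz(ray('wrist',(p[0]*1.28,p[1]*1.28),pose('w5')),4))
```

```text
[691.70745583 136.25631309   4.        ]
[ 678.22794556 -139.42270736    4.        ]
[491.08419349 144.90985808   4.        ]
```

Call:
servo_tool(rows=[[0,0,0,0,0,-10,1],[0,0,0,0,0,-30,1],[0,0,0,0,0,-35,1],[0,0,0,0,0,-30,1],[0,0,0,0,0,-20,1],[0,0,0,0,0,-12,1],[0,0,0,0,0,-6,1],[0,0,0,0,0,-3,1],[0,0,0,0,0,-2,1],[0,0,0,0,0,0,1],[0,0,0,0,0,0,1]])

```text
clock: 16.02
eef_pos: [587.7, -61.9, -3.8]
eef_rot: [3.142, -0.0, 0.0]
wrist_force: [-0.0, -0.6, -2.8]
finger_gap: 23.7
finger_force: 30.0
```

Call:
servo_tool(rows=[[0,0,0,0,0,-1.5,1],[0,0,0,0,0,-1.5,1],[0,0,0,0,0,-1,1],[0,0,0,0,0,0,1],[0,0,0,0,0,0,1]])

```text
clock: 16.65
eef_pos: [587.6, -61.9, -8.1]
eef_rot: [-3.142, -0.0, 0.0]
wrist_force: [-0.6, 0.1, -1.7]
finger_gap: 23.9
finger_force: 30.0
```

Call:
servo_tool(rows=[[0,0,0,0,0,-1,1],[0,0,0,0,0,0,0],[0,0,0,0,0,0,0],[0,0,0,0,0,0,0],[0,0,0,0,0,0,0],[0,0,0,0,0,0,0],[0,0,0,0,0,0,0],[0,0,0,0,0,0,0],[0,0,0,0,0,10,0],[0,0,0,0,0,30,0],[0,0,0,0,0,45,0],[0,0,0,0,0,45,0],[0,0,-2,-6,30,45,0],[0,0,-2,-10,50,40,0],[0,0,-2,-10,50,30,0],[0,0,-2,-10,50,10,0],[0,0,-2,-10,50,0,0],[0,0,-3,-10,50,0,0],[0,0,-3,-6,40,0,0],[0,0,0,0,0,0,0]])

```text
clock: 19.15
eef_pos: [525.1, 258.4, 244.9]
eef_rot: [-3.141, -0.0, -0.276]
wrist_force: [0.1, -0.3, -1.2]
finger_gap: 94.0
finger_force: 0.0
```

Call:
servo_tool(rows=[[0,0,0,0,0,0,0],[0,0,0,0,0,0,0]])

```text
clock: 19.4
eef_pos: [526.2, 255.2, 244.7]
eef_rot: [-3.142, -0.0, -0.28]
wrist_force: [0.4, 0.2, -0.2]
finger_gap: 94.1
finger_force: 0.0
```

Run:
```python
from h import *
shot('w6');print(pose('w6'))
```

```text
(array([526.23762677, 255.24619464, 244.71565841]), array([-3.14150365e+00, -2.76512005e-04, -2.79874149e-01]))
```

Call:
servo_tool(rows=[[0,0,0,0,-5,-30,0],[0,0,0,0,-5,-40,0],[0,0,0,0,-5,-30,0],[0,0,0,0,0,0,0],[0,0,0,0,0,0,0]])

```text
clock: 20.08
eef_pos: [526.6, 241.4, 146.0]
eef_rot: [-3.14, -0.001, -0.279]
wrist_force: [-0.3, 0.1, 0.5]
finger_gap: 94.0
finger_force: 0.0
```

Run:
```python
from h import *
shot('w7');print(pose('w7'))
m=np.hstack([crop('w6',155,90,200,200,2),crop('w7',155,90,200,200,2)])
m=np.vstack([m,np.hstack([cv2.resize(cv2.imread('pics/w6.png'),(266,200)),crop('w5',0,0,1,1,1)*0+np.zeros((200,534,3),np.uint8)])]);cv2.imwrite('pics/m7.png',m)
```

```text
(array([526.62933053, 241.38425147, 146.00431964]), array([-3.14043848e+00, -1.49749687e-03, -2.79272269e-01]))
```

View pics/m7.png

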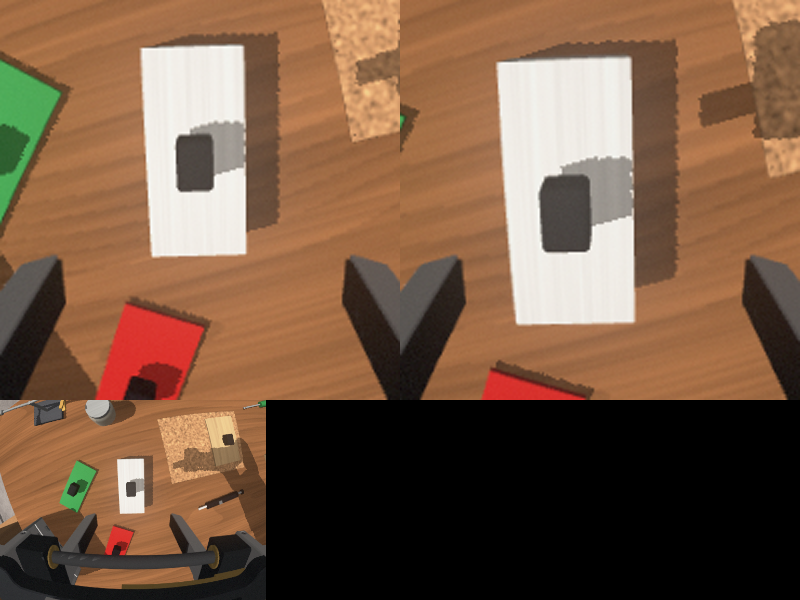

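```bash
cat >> h.py <<'E'
def rect(fn,mask,z):
    """largest blob of mask -> min-area rectangle on plane z"""
    c=max(cv2.findContours(mask,cv2.RETR_EXTERNAL,cv2.CHAIN_APPROX_NONE)[0],key=cv2.contourArea)[:,0]
    q=np.array([atz(ray('wrist',p,pose(fn)),z)[:2] for p in cv2.convexHull(c)[:,0]],np.float32)
    return cv2.minAreaRect(q)
E
python3 - <<'E'
from h import *
f=lambda n,x,y:ray('wrist',(155+x/2-.25,90+y/2-.25),pose(n))
for a,b in zip([(141,47),(243,45),(246,255),(152,257),(213,191),(178,191)],[(97,62),(231,57),(235,322),(116,324),(191,251),(142,251)]):print(tri([f('w6',*a),f('w7',*b)])[0])
for n in('w6','w7'):
    im=cv2.imread(f'pics/{n}.png');h=cv2.cvtColor(im,cv2.COLOR_BGR2HSV)
    m=((h[:,:,1]<40)&(h[:,:,2]>125)).astype(np.uint8);m[:, :200]=0;m[:,300:]=0;m[225 if n=='w6' else 255:]=0
    print(n,rect(n,m,47))
E
```

```text
[605.56433058 278.17417087  49.68475159]
[587.10910743 210.17493842  32.63629259]
[437.58863407 248.90891913  41.85282649]
[457.49726717 316.5882062   46.84263863]
[501.48303886 256.98433818  76.45755339]
[510.20814775 278.98542634  83.71007081]
w6 ((523.3562622070312, 263.6531982421875), (70.12373352050781, 152.48182678222656), 75.6572494506836)
w7 ((523.50244140625, 263.82373046875), (70.14990234375, 152.6875762939453), 75.42527770996094)
```

Call:
servo_tool(rows=[[0,0,0.8,-2,11,-10,0],[0,0,0.8,-1.2,11.3,-30,0],[0,0,0,0,0,-30,0],[0,0,0,0,0,-25,0],[0,0,0,0,0,-15,0],[0,0,0,0,0,-8,0],[0,0,0,0,0,-3,0],[0,0,0,0,0,0,0],[0,0,0,0,0,0,0.5],[0,0,0,0,0,0,1],[0,0,0,0,0,0,1],[0,0,0,0,0,0,1],[0,0,0,0,0,0,1],[0,0,0,0,0,0,1],[0,0,0,0,0,0,1],[0,0,0,0,0,0,1],[0,0,0,0,0,0,1],[0,0,0,0,0,0,1],[0,0,0,0,0,0,1],[0,0,0,0,0,0,1]])

```text
clock: 22.62
eef_pos: [522.7, 263.6, 23.4]
eef_rot: [3.141, 0.0, -0.251]
wrist_force: [-1.3, -1.5, 0.7]
finger_gap: 24.1
finger_force: 30.0
```

Run:
```python
from h import *
s=manip.read_state();print(s['finger_force'],s['finger_gap'],s['eef_pos'])
im=cv2.imread(f'pics/w1.png');h=cv2.cvtColor(im,cv2.COLOR_BGR2HSV)
print(h[120,215],h[90,180],h[200,180],h[60,200])
m=((h[:,:,2]>190)).astype(np.uint8)
print(rect('w1',m,91))
```

```text
30.00005453824997 24.08297979390436 [522.70737178 263.58637822  23.42785776]
[ 19 100 239] [ 13 153 167] [ 13 151 176] [ 12 148 174]
((568.897216796875, -38.31829833984375), (261.89019775390625, 152.0476837158203), 88.16788482666016)
```

Gripped at 24 mm. Next I carry it to the mat and lower it. The lid origin is about eef+13.6, so touchdown should come near eef -9.6.

Call:
servo_tool(rows=[[0,0,0,0,0,5,1],[0,0,0,0,0,15,1],[0,0,0,0,0,25,1],[0,0,0,0,0,25,1],[0,0,2,5,-16,15,1],[0,0,2,10,-30,0,1],[0,0,2,10,-30,0,1],[0,0,2,10,-30,0,1],[0,0,2,10,-30,0,1],[0,0,2,10,-30,0,1],[0,0,2.4,9,-25,-10,1],[0,0,0,0,0,-25,1],[0,0,0,0,0,-30,1],[0,0,0,0,0,-25,1],[0,0,0,0,0,-14,1],[0,0,0,0,0,-6,1],[0,0,0,0,0,-4,1],[0,0,0,0,0,0,1],[0,0,0,0,0,0,1]])

```text
clock: 25.0
eef_pos: [587.0, 72.7, -5.0]
eef_rot: [-3.142, -0.001, 0.0]
wrist_force: [-0.0, 0.2, -2.3]
finger_gap: 24.0
finger_force: 30.0
```

Call:
servo_tool(rows=[[0,0,0,0,0,-1.5,1],[0,0,0,0,0,-1.5,1],[0,0,0,0,0,-1,1],[0,0,0,0,0,0,1],[0,0,0,0,0,0,1]])

```text
clock: 25.62
eef_pos: [586.7, 72.6, -9.6]
eef_rot: [-3.142, -0.0, 0.0]
wrist_force: [0.2, -0.6, -0.5]
finger_gap: 23.8
finger_force: 30.0
```

Call:
servo_tool(rows=[[0,0,0,0,0,-0.7,1],[0,0,0,0,0,0,0],[0,0,0,0,0,0,0],[0,0,0,0,0,0,0],[0,0,0,0,0,0,0],[0,0,0,0,0,0,0],[0,0,0,0,0,0,0],[0,0,0,0,0,0,0],[0,0,0,0,0,10,0],[0,0,0,0,0,30,0],[0,0,0,0,0,40,0],[0,0,-2,-8,20,40,0],[0,0,-3,-14,40,30,0],[0,0,-3,-14,40,10,0],[0,0,-3,-14,40,0,0],[0,0,-3,-10,40,0,0],[0,0,0,0,0,0,0],[0,0,0,0,0,0,0],[0,0,0,0,0,0,0]])

```text
clock: 28.0
eef_pos: [527.1, 251.7, 149.9]
eef_rot: [-3.142, -0.0, -0.245]
wrist_force: [-0.2, -0.4, 0.1]
finger_gap: 93.7
finger_force: 0.0
```

Run:
```python
from h import *
shot('w8');print(pose('w8'))
cv2.imwrite('pics/scene4.png',manip.camera('scene')[:,:,::-1])
m=np.hstack([crop('w8',190,75,120,150,4)[:,:,:],crop('scene4',220,150,107,100,3)[:,:320]]) if 0 else crop('w8',190,75,120,150,4)
b=np.zeros((600,320,3),np.uint8);b[:240]=cv2.resize(cv2.imread('pics/w8.png'),(320,240));b[240:540]=crop('scene4',210,165,107,100,3)[:,:320]
cv2.imwrite('pics/m8.png',np.hstack([m,b]))
```

```text
(array([527.06862999, 251.71252587, 149.94198949]), array([-3.14154559e+00, -1.43091220e-04, -2.44840392e-01]))
```

View pics/m8.png

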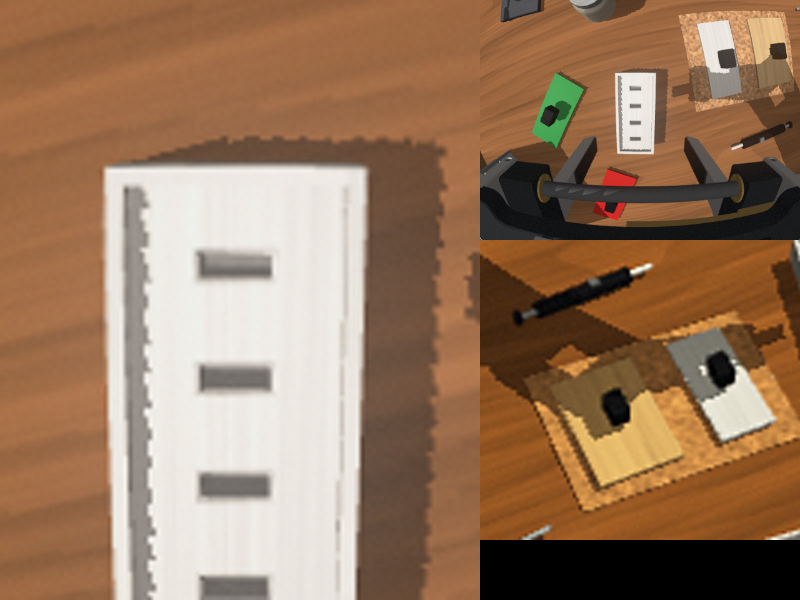

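Both lids lie on the mat, and all four block slots are empty, at crop (235,264), (235,379), (235,486) and (235,588). I'll compute the block pose from its rim and from the slot blobs.

Run:
```python
from h import *
im=cv2.imread('pics/w8.png');h=cv2.cvtColor(im,cv2.COLOR_BGR2HSV)
m=((h[:,:,1]<45)&(h[:,:,2]>90)).astype(np.uint8);m[:,:205]=0;m[:,300:]=0;m[260:]=0
r=rect('w8',m,42);print(r)
g=h[:,:,2].copy();roi=np.zeros_like(g);roi[120:245,233:264]=1
d=((g<185)&(roi>0)).astype(np.uint8)
n,_,st,c=cv2.connectedComponentsWithStats(d)
for i in range(1,n):
    if st[i,4]>20: print(st[i],c[i],atz(ray('wrist',c[i],pose('w8')),34))
```

```text
((523.335205078125, 263.581298828125), (70.51465606689453, 152.10093688964844), 75.59886932373047)
[239 138  19   7 123] [247.70731707 141.19512195] [569.42586841 252.63693409  34.        ]
[240 166  18   7 122] [248.2704918  169.09836066] [538.53007947 259.88007861  34.        ]
[240 193  18   7 120] [248.35833333 195.99166667] [507.68354688 267.70427856  34.        ]
[240 219  17   6 102] [248.  221.5] [476.90569464 276.10481137  34.        ]
[233 238  31   5 111] [248.66666667 240.36936937] [452.46396451 281.62664172  34.        ]
```

Call:
servo_tool(rows=[[0,0,0,0,0,20,0.52],[0,0,2,-4,-25,30,0.52],[0,0,2,-6,-45,10,0.52],[0,0,2,-6,-48,0,0.52],[0,0,3,-7,-48,0,0.52],[0,0,3,-7,-48,0,0.52],[0,0,3,-7,-48,0,0.52],[0,0,3,-7,-48,0,0.52],[0,0,3,-7,-48,0,0.52],[0,0,3,-7,-48,0,0.52],[0,0,2,-7,-48,0,0.52],[0,0,2,-7,-48,0,0.52],[0,0,2,-5,-45,0,0.52],[0,0,0,-3,-34,0,0.52],[0,0,0,0,0,0,0.52],[0,0,0,0,0,0,0.52],[0,0,0,0,0,0,0.52],[0,0,0,0,0,0,0.52]])

```text
clock: 30.35
eef_pos: [446.9, -327.8, 209.9]
eef_rot: [3.141, -0.0, 0.281]
wrist_force: [-0.6, 1.1, 0.1]
finger_gap: 44.9
finger_force: 0.0
```

Run:
```python
from h import *
shot('w9');print(pose('w9'),manip.read_state()['finger_gap'])
im=crop('w9',190,75,130,150,4);cv2.imwrite('pics/m9.png',im)
```

```text
(array([ 446.93482829, -327.75160401,  209.94244015]), array([ 3.14137673e+00, -1.84292468e-04,  2.80520703e-01])) 45.213901325350584
```

View pics/m9.png

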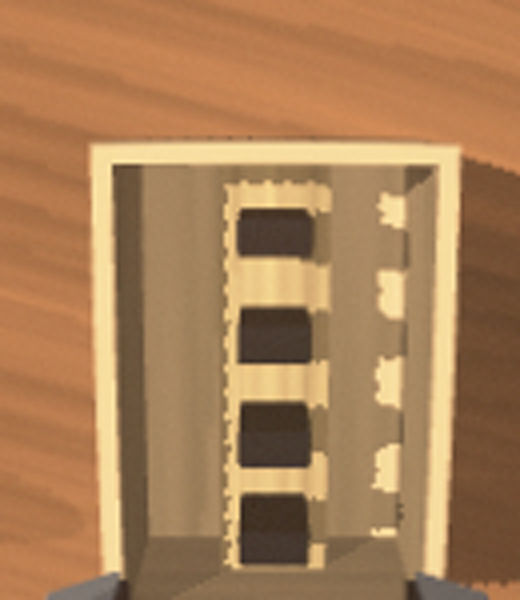

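Four gauges stand in the case, with handle blobs in the crop at y 210–253, 309–361, 402–466 and 493–564. I'll locate their tops at z 77 from their near edges and check the height with a second view.

Run:
```python
from h import *
f=lambda x,y:ray('wrist',(190+x/4-.4,75+y/4-.4),pose('w9'))
e=np.array([np.cos(.279),np.sin(.279),0])
for y,a,b in[(253,238,311),(361,240,311),(466,241,309),(564,240,308)]:
    A,B=atz(f(a,y),77),atz(f(b,y),77);print(np.round(A,1),np.round(B,1),np.linalg.norm(A-B),'c',np.round((A+B)/2+6*e,1))
for p in[(90,145),(461,145)]:print(atz(f(*p),86))
r=[atz(f(*p),86)[:2] for p in[(90,145),(461,145)]];print(np.mean(r,0)-76*e[:2])
print([np.round(np.array([447.3,-328.5])+x*e[:2],1) for x in(-48,-16,16,48)])
```

```text
[ 486.1 -306.3   77. ] [ 492.  -326.7   77. ] 21.231877540090313 c [ 494.8 -314.8   77. ]
[ 455.3 -315.6   77. ] [ 461.1 -335.8   77. ] 21.022011203915895 c [ 464. -324.   77.]
[ 424.2 -324.7   77. ] [ 429.9 -344.5   77. ] 20.600672898627437 c [ 432.8 -332.9   77. ]
[ 393.5 -333.    77. ] [ 399.3 -353.3   77. ] 21.158563962342008 c [ 402.2 -341.5   77. ]
[ 505.60503688 -257.49326245   86.        ]
[ 534.72959322 -357.95438459   86.        ]
[ 447.10613523 -328.65380211]
[array([ 401.2, -341.7]), array([ 431.9, -332.9]), array([ 462.7, -324.1]), array([ 493.4, -315.3])]
```

Call:
servo_tool(rows=[[0,0,0,20,-5,25,0.52],[0,0,0,20,-5,25,0.52],[0,0,0,0,0,0,0.52],[0,0,0,0,0,0,0.52]])

```text
clock: 30.9
eef_pos: [486.1, -337.9, 258.5]
eef_rot: [-3.14, 0.001, 0.28]
wrist_force: [-0.7, -0.8, -0.1]
finger_gap: 45.1
finger_force: 0.0
```

Run:
```python
from h import *
shot('w10');p=pose('w10');print(p)
e=np.array([np.cos(.279),np.sin(.279),0])
for n in('w9','w10'):
    g=cv2.cvtColor(cv2.imread(f'pics/{n}.png'),cv2.COLOR_BGR2HSV)[:,:,2]
    d=(g<75).astype(np.uint8);d[:,:240]=0;d[:,290:]=0
    N,_,st,c=cv2.connectedComponentsWithStats(d)
    for i in range(1,N):
        x,y,w,h,a=st[i]
        if a>60 and w<40:
            P=[atz(ray('wrist',(u,y+h-.5),pose(n)),77) for u in(x-.5,x+w-.5)]
            print(n,st[i],np.round((P[0]+P[1])/2+6*e,1),np.linalg.norm(P[0]-P[1]))
```

```text
(array([ 486.1303593 , -337.93783008,  258.53187895]), array([-3.14038923e+00,  9.29454438e-04,  2.79839007e-01]))
w9 [250 153  17  13 168] [ 463.1 -323.7   77. ] 20.142893090851334
w9 [250 176  17  16 255] [ 432.2 -332.7   77. ] 20.608434476186925
w9 [250 199  17  17 276] [ 402.3 -341.4   77. ] 21.155861471821037
w10 [240 149  12  11 128] [ 495.8 -318.2   77. ] 16.166183195807914
w10 [240 170  12  13 152] [ 465.  -326.8   77. ] 16.474783647430616
w10 [240 191  12  14 162] [ 434.2 -335.3   77. ] 16.845127352196236
w10 [240 211  12  15 174] [ 403.3 -343.8   77. ] 17.275916560642973
w10 [258 320  29   5  71] [ 233.  -437.3   77. ] 50.325351086605686
```

Two views agree on height to about 1 mm in x. Gauge positions are (495,-315), (464,-324), (433,-333) and (402,-341.5). Block slot targets are (569.7,252), (538.7,260), (507.7,268) and (476.7,275.8). I start with the first gauge.

Call:
servo_tool(rows=[[0,0,0,5,11,-20,0.52],[0,0,0,3.9,11.7,-45,0.52],[0,0,0,0,0,-50,0.52],[0,0,0,0,0,-45,0.52],[0,0,0,0,0,-35,0.52],[0,0,0,0,0,-22,0.52],[0,0,0,0,0,-14,0.52],[0,0,0,0,0,-8.5,0.52],[0,0,0,0,0,0,0.52],[0,0,0,0,0,0,1],[0,0,0,0,0,0,1],[0,0,0,0,0,0,1],[0,0,0,0,0,0,1],[0,0,0,0,0,0,1],[0,0,0,0,0,0,1]], grip_force=30)

```text
clock: 32.83
eef_pos: [495.8, -315.8, 20.6]
eef_rot: [3.141, -0.0, 0.28]
wrist_force: [-0.5, 0.3, 5.9]
finger_gap: 21.7
finger_force: 30.0
```

Call:
servo_tool(rows=[[0,0,0,0,0,2,1],[0,0,0,0,0,0,1],[0,0,0,0,0,10,1],[0,0,0,0,0,25,1],[0,0,0,0,0,35,1],[0,0,0,0,0,30,1],[0,0,0,0,0,8,1],[0,0,0,0,0,0,1]])

```text
clock: 33.83
eef_pos: [495.5, -315.6, 130.0]
eef_rot: [-3.142, 0.0, 0.28]
wrist_force: [0.4, -0.0, -0.7]
finger_gap: 21.8
finger_force: 30.0
```

Run:
```python
from h import *
s=manip.read_state();print(s['finger_force'],s['finger_gap'],s['eef_pos'],s['wrist_force'])
shot('w11')
cv2.imwrite('pics/side5.png',manip.camera('side')[:,:,::-1]);cv2.imwrite('pics/scene5.png',manip.camera('scene')[:,:,::-1])
m=np.hstack([crop('side5',270,50,80,80,5),crop('scene5',130,150,80,80,5)])
m=np.vstack([m,np.hstack([crop('w11',190,130,133,67,3)[:200,:399],np.zeros((200,401,3),np.uint8)])]) if 0 else m
cv2.imwrite('pics/m10.png',m)
```

```text
29.99771296977997 21.777813286279713 [ 495.53127992 -315.58237939  129.95150915] [ 0.42095725 -0.00647129 -0.68748325]
```

View pics/m10.png

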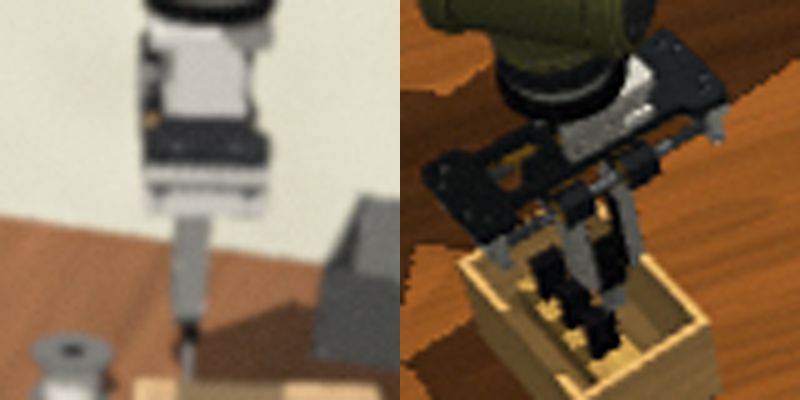

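Gauge 3 is held upright with its blade down. Transport to block slot 3.

Call:
servo_tool(rows=[[0,0,-1,3,20,0,1],[0,0,-2.4,5.5,42,0,1],[0,0,-2.5,6,46,0,1],[0,0,-2.5,6,46,0,1],[0,0,-2.5,6,46,0,1],[0,0,-2.5,6,46,0,1],[0,0,-2.5,6,46,0,1],[0,0,-2.5,6,46,0,1],[0,0,-2.5,6,46,0,1],[0,0,-2.5,6,46,0,1],[0,0,-2.5,6,46,0,1],[0,0,-2.5,6,46,0,1],[0,0,-2.5,6,40,-10,1],[0,0,0,0,5.5,-25,1],[0,0,0,0,0,-25,1],[0,0,0,0,0,-14,1],[0,0,0,0,0,-4,1],[0,0,0,0,0,0,1],[0,0,0,0,0,0,1]])

```text
clock: 36.35
eef_pos: [570.6, 251.9, 53.1]
eef_rot: [-3.141, -0.001, -0.26]
wrist_force: [0.7, -0.5, -1.2]
finger_gap: 22.1
finger_force: 30.0
```

Call:
servo_tool(rows=[[0,0,0.5,-0.6,0,-2,1],[0,0,0,0,0,-4,1],[0,0,0,0,0,-4,1],[0,0,0,0,0,-4,1],[0,0,0,0,0,0,1]])

```text
clock: 36.98
eef_pos: [569.8, 251.7, 37.8]
eef_rot: [3.141, -0.001, -0.251]
wrist_force: [5.7, -1.0, -1.6]
finger_gap: 21.8
finger_force: 30.0
```

Call:
servo_tool(rows=[[0,0,0,0,0,-5,1],[0,0,0,0,0,-5,1],[0,0,0,0,0,-4,1],[0,0,0,0,0,-3,1],[0,0,0,0,0,-2,1],[0,0,0,0,0,0,1]])

```text
clock: 37.72
eef_pos: [570.0, 251.8, 19.1]
eef_rot: [-3.141, -0.001, -0.251]
wrist_force: [7.2, -1.1, -0.6]
finger_gap: 22.1
finger_force: 30.0
```

Entered, with a +x side force, so the true slot sits about 2 mm toward +x. I'll shift, seat and release.

Call:
servo_tool(rows=[[0,0,0,1.5,-0.4,0,1],[0,0,0,0,0,-1,1],[0,0,0,0,0,-1,1],[0,0,0,0,0,0,1],[0,0,0,0,0,0,1]])

```text
clock: 38.35
eef_pos: [570.6, 251.5, 17.6]
eef_rot: [3.141, 0.001, -0.251]
wrist_force: [-2.8, -2.2, 7.9]
finger_gap: 21.6
finger_force: 30.0
```

Call:
servo_tool(rows=[[0,0,0,0,0,0,0.62],[0,0,0,0,0,0,0.62],[0,0,0,0,0,0,0.62],[0,0,0,0,0,20,0.62],[0,0,0,0,0,35,0.62],[0,0,0,0,0,38,0.62],[0,0,1.4,-4,-22,20,0.58],[0,0,2.5,-8,-42,0,0.52],[0,0,2.5,-9,-47,0,0.52],[0,0,2.5,-9,-47,0,0.52],[0,0,2.5,-9,-47,0,0.52],[0,0,2.5,-9,-47,0,0.52],[0,0,2.5,-9,-47,0,0.52],[0,0,2.5,-9,-47,0,0.52],[0,0,2.5,-9,-47,0,0.52],[0,0,2.5,-9,-47,0,0.52],[0,0,2.5,-9,-47,0,0.52],[0,0,2.5,-9,-47,0,0.52],[0,0,1.5,-5,-41,0,0.52],[0,0,0,0,0,0,0.52]])

```text
clock: 40.85
eef_pos: [463.5, -325.8, 131.4]
eef_rot: [3.141, -0.001, 0.277]
wrist_force: [-0.4, 0.1, 0.1]
finger_gap: 45.2
finger_force: 0.0
```

Call:
servo_tool(rows=[[0,0,0,0,0,0,0.52],[0,0,0,0,0,0,0.52]])

```text
clock: 41.1
eef_pos: [464.4, -322.7, 130.7]
eef_rot: [3.141, -0.0, 0.281]
wrist_force: [0.6, 0.1, -0.4]
finger_gap: 45.2
finger_force: 0.0
```

Run:
```python
from h import *
s=manip.read_state();print(s['eef_pos'],s['eef_rot'],s['finger_gap'])
```

```text
[ 464.38049061 -322.70639062  130.74773366] [ 3.14126597e+00 -3.59134307e-04  2.80561839e-01] 45.2238335569622
```

Call:
servo_tool(rows=[[0,0,0,-0.6,-1.1,-10,0.52],[0,0,0,0,0,-30,0.52],[0,0,0,0,0,-30,0.52],[0,0,0,0,0,-20,0.52],[0,0,0,0,0,-12,0.52],[0,0,0,0,0,-8,0.52],[0,0,0,0,0,0,0.52],[0,0,0,0,0,0,1],[0,0,0,0,0,0,1],[0,0,0,0,0,0,1],[0,0,0,0,0,0,1],[0,0,0,0,0,0,1],[0,0,0,0,0,0,1],[0,0,0,0,0,0,1]])

```text
clock: 42.85
eef_pos: [463.6, -324.8, 20.6]
eef_rot: [3.141, -0.0, 0.28]
wrist_force: [-0.6, 0.5, 5.7]
finger_gap: 21.9
finger_force: 30.0
```

Call:
servo_tool(rows=[[0,0,0,0,0,2,1],[0,0,0,0,0,10,1],[0,0,0,0,0,25,1],[0,0,0,0,0,35,1],[0,0,0,0,0,30,1],[0,0,0,0,0,8,1],[0,0,0,0,0,0,1]])

```text
clock: 43.72
eef_pos: [463.3, -324.6, 129.9]
eef_rot: [-3.142, 0.0, 0.28]
wrist_force: [-0.1, 0.2, -0.2]
finger_gap: 22.1
finger_force: 30.0
```

Call:
servo_tool(rows=[[0,0,-0.9,3,20,0,1],[0,0,-2,5.5,42,0,1],[0,0,-2.5,6,46,0,1],[0,0,-2.5,6,46,0,1],[0,0,-2.5,6,46,0,1],[0,0,-2.5,6,46,0,1],[0,0,-2.5,6,46,0,1],[0,0,-2.5,6,46,0,1],[0,0,-2.5,6,46,0,1],[0,0,-2.5,6,46,0,1],[0,0,-2.5,6,46,0,1],[0,0,-2.5,6,46,0,1],[0,0,-2.5,6,46,-10,1],[0,0,0,0.6,16.4,-25,1],[0,0,0,0,0,-25,1],[0,0,0,0,0,-14,1],[0,0,0,0,0,-4,1],[0,0,0,0,0,0,1],[0,0,0,0,0,0,1]])

```text
clock: 46.1
eef_pos: [539.0, 259.8, 53.1]
eef_rot: [-3.141, -0.001, -0.251]
wrist_force: [-0.1, -1.0, -0.1]
finger_gap: 22.0
finger_force: 30.0
```

Call:
servo_tool(rows=[[0,0,0,-0.4,0,-3,1],[0,0,0,0,0,-4,1],[0,0,0,0,0,-4,1],[0,0,0,0,0,-4,1],[0,0,0,0,0,-2,1],[0,0,0,0,0,0,1]])

```text
clock: 46.85
eef_pos: [538.1, 259.7, 35.1]
eef_rot: [3.141, 0.0, -0.251]
wrist_force: [0.1, 0.2, -0.1]
finger_gap: 21.9
finger_force: 30.0
```

Call:
servo_tool(rows=[[0,0,0,0,0,-5,1],[0,0,0,0,0,-5,1],[0,0,0,0,0,-4,1],[0,0,0,0,0,-2,1],[0,0,0,0,0,-1,1],[0,0,0,0,0,-0.5,1],[0,0,0,0,0,0,1],[0,0,0,0,0,0,1]])

```text
clock: 47.85
eef_pos: [538.2, 259.8, 17.8]
eef_rot: [-3.141, -0.0, -0.251]
wrist_force: [0.8, -0.0, -1.3]
finger_gap: 22.0
finger_force: 30.0
```

Call:
servo_tool(rows=[[0,0,0,0,0,-0.8,1],[0,0,0,0,0,0,1],[0,0,0,0,0,0,0.62],[0,0,0,0,0,0,0.62],[0,0,0,0,0,0,0.62],[0,0,0,0,0,20,0.62],[0,0,0,0,0,35,0.62],[0,0,0,0,0,38,0.62],[0,0,0,0,0,20,0.62]])

```text
clock: 48.98
eef_pos: [538.6, 260.0, 132.1]
eef_rot: [-3.14, -0.002, -0.251]
wrist_force: [0.3, 0.5, -0.1]
finger_gap: 35.9
finger_force: 0.0
```

Call:
servo_tool(rows=[[0,0,1,-4,-22,0,0.58],[0,0,2,-8,-42,0,0.52],[0,0,2.5,-8.5,-47,0,0.52],[0,0,2.5,-8.5,-47,0,0.52],[0,0,2.5,-8.5,-47,0,0.52],[0,0,2.5,-8.5,-47,0,0.52],[0,0,2.5,-8.5,-47,0,0.52],[0,0,2.5,-8.5,-47,0,0.52],[0,0,2.5,-8.5,-47,0,0.52],[0,0,2.5,-8.5,-47,0,0.52],[0,0,2.5,-8.5,-47,0,0.52],[0,0,2.5,-8.5,-47,0,0.52],[0,0,2.4,-8.5,-47,0,0.52],[0,0,0,0,-11.6,0,0.52],[0,0,0,0,0,0,0.52],[0,0,0,0,0,0,0.52],[0,0,0,0,0,0,0.52]])

```text
clock: 51.1
eef_pos: [433.0, -331.9, 130.1]
eef_rot: [3.141, -0.0, 0.281]
wrist_force: [-0.5, -0.1, 0.4]
finger_gap: 45.4
finger_force: 0.0
```

Call:
servo_tool(rows=[[0,0,0,0,-0.8,-10,0.52],[0,0,0,0,0,-30,0.52],[0,0,0,0,0,-30,0.52],[0,0,0,0,0,-20,0.52],[0,0,0,0,0,-12,0.52],[0,0,0,0,0,-8,0.52],[0,0,0,0,0,0,0.52],[0,0,0,0,0,0,1],[0,0,0,0,0,0,1],[0,0,0,0,0,0,1],[0,0,0,0,0,0,1],[0,0,0,0,0,0,1],[0,0,0,0,0,0,1],[0,0,0,0,0,0,1]])

```text
clock: 52.85
eef_pos: [432.8, -333.8, 20.3]
eef_rot: [3.141, -0.0, 0.28]
wrist_force: [-0.9, 0.6, 5.2]
finger_gap: 21.7
finger_force: 30.0
```

Call:
servo_tool(rows=[[0,0,0,0,0,2,1],[0,0,0,0,0,10,1],[0,0,0,0,0,25,1],[0,0,0,0,0,35,1],[0,0,0,0,0,30,1],[0,0,0,0,0,8,1],[0,0,0,0,0,0,1]])

```text
clock: 53.72
eef_pos: [432.5, -333.6, 129.7]
eef_rot: [3.142, -0.0, 0.28]
wrist_force: [0.0, -0.2, -1.2]
finger_gap: 21.7
finger_force: 30.0
```

Call:
servo_tool(rows=[[0,0,-0.9,3,20,0,1],[0,0,-2,5.5,42,0,1],[0,0,-2.5,6,46,0,1],[0,0,-2.5,6,46,0,1],[0,0,-2.5,6,46,0,1],[0,0,-2.5,6,46,0,1],[0,0,-2.5,6,46,0,1],[0,0,-2.5,6,46,0,1],[0,0,-2.5,6,46,0,1],[0,0,-2.5,6,46,0,1],[0,0,-2.5,6,46,0,1],[0,0,-2.5,6,46,0,1],[0,0,-2.5,6,46,0,1],[0,0,0,0,33,-10,1],[0,0,0,0,0,-25,1],[0,0,0,0,0,-25,1],[0,0,0,0,0,-14,1],[0,0,0,0,0,-4,1],[0,0,0,0,0,0,1],[0,0,0,0,0,0,1]])

```text
clock: 56.22
eef_pos: [507.5, 267.5, 52.7]
eef_rot: [-3.141, -0.001, -0.251]
wrist_force: [-0.1, -0.2, -0.4]
finger_gap: 21.8
finger_force: 30.0
```

Call:
servo_tool(rows=[[0,0,0,0,0.2,-3,1],[0,0,0,0,0,-4,1],[0,0,0,0,0,-4,1],[0,0,0,0,0,-4,1],[0,0,0,0,0,-2,1],[0,0,0,0,0,0,1]])

```text
clock: 56.98
eef_pos: [507.1, 267.5, 34.8]
eef_rot: [3.141, 0.0, -0.251]
wrist_force: [-0.3, -0.2, 0.1]
finger_gap: 22.0
finger_force: 30.0
```

Call:
servo_tool(rows=[[0,0,0,0,0,-5,1],[0,0,0,0,0,-5,1],[0,0,0,0,0,-4,1],[0,0,0,0,0,-2,1],[0,0,0,0,0,-1,1],[0,0,0,0,0,-0.8,1],[0,0,0,0,0,0,1],[0,0,0,0,0,0,1]])

```text
clock: 57.98
eef_pos: [507.2, 267.6, 17.3]
eef_rot: [-3.141, -0.0, -0.251]
wrist_force: [-0.6, 0.1, 1.1]
finger_gap: 21.4
finger_force: 30.0
```

Call:
servo_tool(rows=[[0,0,0,0,0,-0.3,1],[0,0,0,0,0,0,0.62],[0,0,0,0,0,0,0.62],[0,0,0,0,0,0,0.62],[0,0,0,0,0,20,0.62],[0,0,0,0,0,35,0.62],[0,0,0,0,0,38,0.62],[0,0,0,0,0,20,0.62]])

```text
clock: 58.98
eef_pos: [507.6, 267.8, 131.9]
eef_rot: [-3.14, -0.002, -0.251]
wrist_force: [0.6, 0.1, -0.5]
finger_gap: 35.7
finger_force: 0.0
```

Call:
servo_tool(rows=[[0,0,1,-4,-22,0,0.58],[0,0,2,-8,-42,0,0.52],[0,0,2.5,-8.5,-47,0,0.52],[0,0,2.5,-8.5,-47,0,0.52],[0,0,2.5,-8.5,-47,0,0.52],[0,0,2.5,-8.5,-47,0,0.52],[0,0,2.5,-8.5,-47,0,0.52],[0,0,2.5,-8.5,-47,0,0.52],[0,0,2.5,-8.5,-47,0,0.52],[0,0,2.5,-8.5,-47,0,0.52],[0,0,2.5,-8.5,-47,0,0.52],[0,0,2.5,-8.5,-47,0,0.52],[0,0,2.4,-8.5,-47,0,0.52],[0,0,0,0,-28,0,0.52],[0,0,0,0,0,0,0.52],[0,0,0,0,0,0,0.52],[0,0,0,0,0,0,0.52]])

```text
clock: 61.1
eef_pos: [401.9, -340.6, 129.9]
eef_rot: [3.142, -0.0, 0.281]
wrist_force: [-0.6, 0.0, 0.1]
finger_gap: 45.1
finger_force: 0.0
```

Call:
servo_tool(rows=[[0,0,0,0,-0.8,-10,0.52],[0,0,0,0,0,-30,0.52],[0,0,0,0,0,-30,0.52],[0,0,0,0,0,-20,0.52],[0,0,0,0,0,-12,0.52],[0,0,0,0,0,-8,0.52],[0,0,0,0,0,0,0.52],[0,0,0,0,0,0,1],[0,0,0,0,0,0,1],[0,0,0,0,0,0,1],[0,0,0,0,0,0,1],[0,0,0,0,0,0,1],[0,0,0,0,0,0,1],[0,0,0,0,0,0,1]])

```text
clock: 62.85
eef_pos: [401.8, -342.4, 20.1]
eef_rot: [3.141, -0.0, 0.28]
wrist_force: [0.8, 0.1, 5.8]
finger_gap: 21.4
finger_force: 30.0
```

Call:
servo_tool(rows=[[0,0,0,0,0,2,1],[0,0,0,0,0,10,1],[0,0,0,0,0,25,1],[0,0,0,0,0,35,1],[0,0,0,0,0,30,1],[0,0,0,0,0,8,1],[0,0,0,0,0,0,1]])

```text
clock: 63.72
eef_pos: [401.5, -342.2, 129.6]
eef_rot: [-3.142, -0.0, 0.28]
wrist_force: [-0.4, 0.2, -0.7]
finger_gap: 21.9
finger_force: 30.0
```

Call:
servo_tool(rows=[[0,0,-0.9,3,20,0,1],[0,0,-2,5.5,42,0,1],[0,0,-2.5,6,46,0,1],[0,0,-2.5,6,46,0,1],[0,0,-2.5,6,46,0,1],[0,0,-2.5,6,46,0,1],[0,0,-2.5,6,46,0,1],[0,0,-2.5,6,46,0,1],[0,0,-2.5,6,46,0,1],[0,0,-2.5,6,46,0,1],[0,0,-2.5,6,46,0,1],[0,0,-2.5,6,46,0,1],[0,0,-2.5,6,46,0,1],[0,0,0,0,35,0,1],[0,0,0,0,14.5,-10,1],[0,0,0,0,0,-25,1],[0,0,0,0,0,-25,1],[0,0,0,0,0,-14,1],[0,0,0,0,0,-4,1],[0,0,0,0,0,0,1]])

```text
clock: 66.22
eef_pos: [476.3, 275.1, 52.1]
eef_rot: [-3.141, -0.0, -0.251]
wrist_force: [0.5, -0.3, -0.5]
finger_gap: 21.8
finger_force: 30.0
```

Call:
servo_tool(rows=[[0,0,0,0,0,0,1]])

```text
clock: 66.35
eef_pos: [476.5, 275.4, 52.6]
eef_rot: [-3.141, -0.001, -0.251]
wrist_force: [-0.5, 0.4, 0.3]
finger_gap: 22.0
finger_force: 30.0
```

Call:
servo_tool(rows=[[0,0,0,0,0,-3,1],[0,0,0,0,0,-4,1],[0,0,0,0,0,-4,1],[0,0,0,0,0,-4,1],[0,0,0,0,0,-2,1],[0,0,0,0,0,0,1]])

```text
clock: 67.1
eef_pos: [476.1, 275.2, 34.7]
eef_rot: [3.141, 0.0, -0.251]
wrist_force: [0.0, -0.0, -2.0]
finger_gap: 21.5
finger_force: 30.0
```

Call:
servo_tool(rows=[[0,0,0,0,0,-5,1],[0,0,0,0,0,-5,1],[0,0,0,0,0,-4,1],[0,0,0,0,0,-2,1],[0,0,0,0,0,-1,1],[0,0,0,0,0,-0.8,1],[0,0,0,0,0,0,1],[0,0,0,0,0,0,1]])

```text
clock: 68.1
eef_pos: [476.2, 275.3, 17.2]
eef_rot: [-3.141, -0.0, -0.251]
wrist_force: [-0.1, -0.3, 1.8]
finger_gap: 21.8
finger_force: 30.0
```

Call:
servo_tool(rows=[[0,0,0,0,0,-0.2,1],[0,0,0,0,0,0,0.62],[0,0,0,0,0,0,0.62],[0,0,0,0,0,0,0.62],[0,0,0,0,0,20,0.62],[0,0,0,0,0,35,0.62],[0,0,0,10,-3,40,0.62],[0,0,0,15,-4,35,0.4],[0,0,0,15,-4,10,0],[0,0,0,0,0,0,0],[0,0,0,0,0,0,0]])

```text
clock: 69.47
eef_pos: [515.3, 264.2, 155.8]
eef_rot: [3.141, 0.001, -0.251]
wrist_force: [-0.2, 0.5, -0.1]
finger_gap: 72.3
finger_force: 0.0
```

Run:
```python
from h import *
shot('w12');print(pose('w12'))
```

```text
(array([515.337193  , 264.21654318, 155.81228397]), array([ 3.14064642e+00,  1.32689895e-03, -2.50941234e-01]))
```

Call:
servo_tool(rows=[[0,0,2,4,-20,10,0],[0,0,2,8,-40,20,0],[0,0,2,8,-46,20,0],[0,0,2,8,-46,10,0],[0,0,2,8,-46,0,0],[0,0,2,8,-46,0,0],[0,0,2.4,8,-46,0,0],[0,0,0,10,-30,0,0],[0,0,0,0,0,0,0],[0,0,0,0,0,0,0],[0,0,0,0,0,0,0]])

```text
clock: 70.9
eef_pos: [577.9, -54.6, 216.8]
eef_rot: [-3.141, 0.0, 0.002]
wrist_force: [1.2, 0.9, 0.9]
finger_gap: 93.9
finger_force: 0.0
```

Run:
```python
from h import *
shot('w13');print(pose('w13'))
cv2.imwrite('pics/m11.png',np.hstack([crop('w12',180,70,133,200,3)[:600,:399],crop('w13',150,60,200,200,2)[:400].repeat(1,0) if 0 else np.vstack([crop('w13',130,60,200,200,2),np.zeros((200,400,3),np.uint8)])]))
```

```text
(array([577.91616707, -54.6303063 , 216.80188707]), array([-3.14148669e+00,  1.05671405e-04,  1.66101749e-03]))
```

View pics/m11.png

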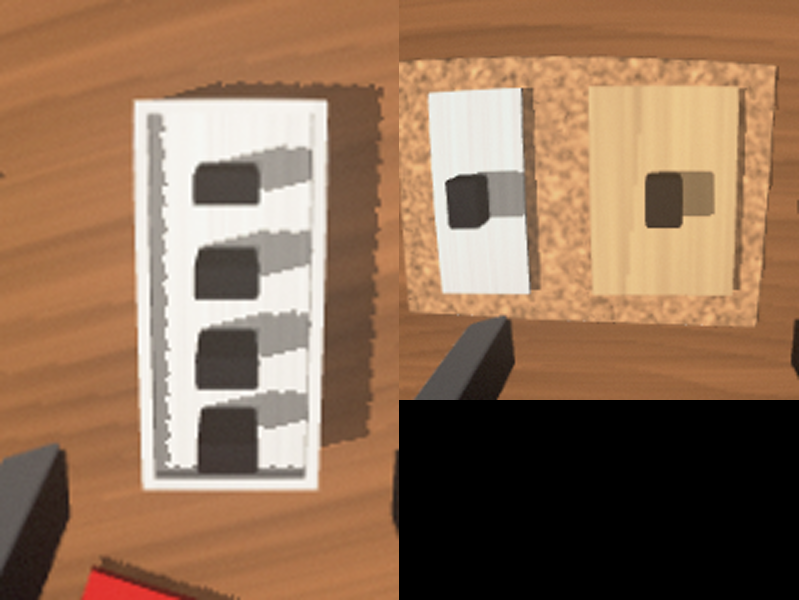

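All four gauges stand seated and upright in the block. The case lid lies on the mat (crop corners (589,87) to (733,294)). I'll measure its current pose.

Run:
```python
from h import *
f=lambda x,y:ray('wrist',(130+(x-399)/2-.25,60+y/2-.25),pose('w13'))
P=np.array([atz(f(*p),14)[:2] for p in[(589,87),(738,87),(733,295),(594,296)]]);print(P,P.mean(0),cv2.minAreaRect(P.astype(np.float32)))
K=[atz(f(*p),52)[:2] for p in[(646,228),(682,228)]];print(K,np.mean(K,0)+[17,0])
# tool placing check: gauges heights
h=cv2.cvtColor(cv2.imread('pics/w13.png'),cv2.COLOR_BGR2HSV)
m=((h[:,:,0]>14)&(h[:,:,2]>150)&(h[:,:,1]<140)).astype(np.uint8);m[:,:222]=0;m[:,302:]=0;m[:100]=0;m[212:]=0
print(rect('w13',m,14))
```

```text
[[ 662.26888024   -9.12216899]
 [ 662.85669036 -112.30855111]
 [ 510.81544935 -113.35384551]
 [ 509.86587039   -9.84794569]] [586.45172259 -61.15812782] ((586.36181640625, -61.16781997680664), (152.40464782714844, 103.50962829589844), 0.3263976275920868)
[array([570.59588163, -49.00995904]), array([570.66515871, -72.4693504 ])] [587.63052017 -60.73965472]
((586.75048828125, -59.15049743652344), (157.31150817871094, 108.5733413696289), 0.04476311802864075)
```

Call:
servo_tool(rows=[[0,0,0.2,5,-4,-20,0],[0,0,0,4,-3,-45,0],[0,0,0,0,0,-50,0],[0,0,0,0,0,-45,0],[0,0,0,0,0,-30,0],[0,0,0,0,0,-18,0],[0,0,0,0,0,-10,0],[0,0,0,0,0,-6,0],[0,0,0,0,0,0,0],[0,0,0,0,0,0,0]])

```text
clock: 72.2
eef_pos: [587.6, -62.8, -6.4]
eef_rot: [3.141, -0.001, 0.004]
wrist_force: [1.0, -0.4, -0.1]
finger_gap: 94.1
finger_force: 0.0
```

Call:
servo_tool(rows=[[0,0,0,0,0,0,1],[0,0,0,0,0,0,1],[0,0,0,0,0,0,1],[0,0,0,0,0,0,1],[0,0,0,0,0,0,1],[0,0,0,0,0,0,1],[0,0,0,0,0,0,1],[0,0,0,0,0,0,1],[0,0,0,0,0,0,1],[0,0,0,0,0,0,1],[0,0,0,0,0,0,1]])

```text
clock: 73.58
eef_pos: [587.1, -62.7, -7.2]
eef_rot: [-3.142, 0.0, 0.004]
wrist_force: [0.4, 1.1, 0.3]
finger_gap: 23.9
finger_force: 30.0
```

Call:
servo_tool(rows=[[0,0,0,0,0,5,1],[0,0,0,0,0,20,1],[0,0,0,0,0,40,1],[0,0,0,0,0,45,1],[0,0,0,0,0,35,1],[0,0,1,-8,-16,5,1],[0,0,2,-16,-30,0,1],[0,0,2,-18,-34,0,1],[0,0,2,-18,-34,0,1],[0,0,2,-18,-34,0,1],[0,0,2,-18,-34,0,1],[0,0,2,-18,-34,0,1],[0,0,2,-16,-34,0,1],[0,0,0.8,-9,-16,0,1],[0,0,0,0,0,-10,1],[0,0,0,0,0,-25,1],[0,0,0,0,0,-15,1],[0,0,0,0,0,0,1],[0,0,0,0,0,0,1]])

```text
clock: 75.95
eef_pos: [448.6, -328.8, 93.5]
eef_rot: [3.141, -0.001, 0.28]
wrist_force: [-0.1, -0.4, -2.1]
finger_gap: 23.7
finger_force: 30.0
```

Call:
servo_tool(rows=[[0,0,0,-0.9,0,-6,1],[0,0,0,0,0,-6,1],[0,0,0,0,0,-4,1],[0,0,0,0,0,-2,1],[0,0,0,0,0,-2,1],[0,0,0,0,0,-2,1],[0,0,0,0,0,0,1],[0,0,0,0,0,0,1]])

```text
clock: 76.95
eef_pos: [447.3, -328.8, 70.9]
eef_rot: [3.141, -0.0, 0.28]
wrist_force: [-0.1, -0.1, -2.8]
finger_gap: 24.0
finger_force: 30.0
```

Call:
servo_tool(rows=[[0,0,0,0,0,-1,1],[0,0,0,0,0,-1,1],[0,0,0,0,0,0,1],[0,0,0,0,0,0,1]])

```text
clock: 77.45
eef_pos: [447.3, -328.8, 69.8]
eef_rot: [3.141, -0.0, 0.28]
wrist_force: [-3.2, 3.6, 9.0]
finger_gap: 23.8
finger_force: 30.0
```

Seated at the predicted height with 9 N contact. I'll release, back off and check.

Call:
servo_tool(rows=[[0,0,0,0,0,0.8,1],[0,0,0,0,0,0,0],[0,0,0,0,0,0,0],[0,0,0,0,0,0,0],[0,0,0,0,0,0,0],[0,0,0,0,0,0,0],[0,0,0,0,0,0,0],[0,0,0,0,0,0,0],[0,0,0,0,0,10,0],[0,0,0,0,0,30,0],[0,0,0,0,0,45,0],[0,0,0,0,0,45,0],[0,0,0,0,0,45,0],[0,0,0,0,0,12,0],[0,0,0,0,0,0,0],[0,0,0,0,0,0,0]])

```text
clock: 79.45
eef_pos: [446.8, -328.5, 255.1]
eef_rot: [-3.14, 0.001, 0.28]
wrist_force: [-0.6, -0.0, -0.2]
finger_gap: 93.6
finger_force: 0.0
```

Run:
```python
from h import *
shot('w14');print(pose('w14'))
for n in('w1','w14'):
    h=cv2.cvtColor(cv2.imread(f'pics/{n}.png'),cv2.COLOR_BGR2HSV)
    m=((h[:,:,0]>14)&(h[:,:,0]<28)&(h[:,:,2]>130)).astype(np.uint8);m[:,:200]=0;m[:,305:]=0;m[:100]=0;m[235:]=0
    m=cv2.morphologyEx(m,cv2.MORPH_OPEN,np.ones((5,5),np.uint8))
    print(n,rect(n,m,91))
a=cv2.imread('pics/scene4.png').astype(int)
s=manip.camera('scene')[:,:,::-1];cv2.imwrite('pics/scene9.png',s)
d=np.abs(s.astype(int)-cv2.imread('pics/scene0.png').astype(int)).sum(2)
k=.64
for n,(x,y,w) in dict(jar=(571,343,18),pump=(382,287,30),sd=(320,430,40),reel=(222,422,14)).items():
    X,Y,W=int(x*k),int(y*k),int(w*k);print(n,d[Y-W//2:Y+W//2,X-W:X+W].mean())
```

```text
(array([ 446.8389054 , -328.45270203,  255.08448505]), array([-3.13957730e+00,  1.35465080e-03,  2.79598961e-01]))
w1 ((447.8027038574219, -328.339599609375), (152.38572692871094, 104.9758071899414), 15.861662864685059)
w14 ((447.76727294921875, -327.47723388671875), (151.97483825683594, 105.34037017822266), 16.100818634033203)
jar 12.895454545454545
pump 10.027777777777779
sd 11.214166666666667
reel 11.3828125
```

Run:
```python
from h import *
h=cv2.cvtColor(cv2.imread('pics/scene9.png'),cv2.COLOR_BGR2HSV)
m=((h[:,:,1]<40)&(h[:,:,2]>150)).astype(np.uint8)
n,_,st,c=cv2.connectedComponentsWithStats(m)
ok=False
for i in range(1,n):
    if st[i,4]>150:
        P=atz(ray('scene',c[i]),14);print(st[i],P)
        ok|=abs(P[0]-587)<25 and abs(P[1]-72)<25
print(ok, manip.sign_off() if ok else '')
```

```text
[315 163  28  32 216] [522.37736816 259.84856455  14.        ]
[272 194  36  38 515] [596.39307846  72.11050277  14.        ]
[360 205  17  13 177] [700.38912709 329.32665275  14.        ]
[267 253  93  52 340] [8.55791678e+02 6.48656420e-01 1.40000000e+01]
[ 345  285   84   63 1113] [1057.04218675  188.315386     14.        ]
the job is handed in; nothing more can be done
True None
```

The job is handed in at about 80 s of the 210 s: all four gauges stand in the block, the case lid is back on the case, the block lid is on the mat, and pump, screwdriver, jar and reel are unmoved by my camera checks; the run gave no verdict.

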